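# Load a parting-off blade in its setting fixture

### The job

Take the thinner of the two parting-off blades out of the wooden stand and push it gently, cutting end up, down through the slot of the setting fixture until its tail bears firmly on the stop screw underneath; feel for the stop and do not force the blade. Let go of it and swing the clamp lever round counterclockwise until the blade is clamped tight. Leave the thicker blade standing in the stand.

Things in the scene. Friction and masses are not known exactly. Their poses are not given: they have to be found in the camera images.
- fixture: steel setting fixture fixed to the bench: base plate 12 mm thick, on it a block 75 (x) x 44 (y) mm on two legs, top at z = 120 mm, open below z = 55 mm. A vertical slot, 34 mm along x by 10 mm along y, runs through the block from z = 120 to 55 mm; its mouth is chamfered 1.5 mm. Origin: on the bench, on the slot's axis; z up, x along the slot's long side (lever at the -x end)
- spring_shoe (a point): where a spring shoe in the slot's -y wall (z = 61 to 85 mm) stands 3 mm into the slot. It holds the blade from dropping: the tail has to be pushed past it, and it rubs on the blade with 3 to 10 N all the way down; the stop is felt as a sharp further rise
- slot_mouth (a point): centre of the slot's mouth, on the top face of the block, 120 mm above the bench
- stop_screw: stop screw, 12 mm thick, upright in its lock nut on the base plate, on the slot's axis under the slot. Its flat top, on which the tail must come to bear, has been set somewhere from 19 to 51 mm above the bench; the height is not reported and must be felt. Rigid: press the blade on it with about 15 N, never over 30 N, so meet it slowly (5 to 10 mm/s). Origin: on the bench, on the slot's axis
- clamp_lever (a joint): angle of the clamp lever about its upright hinge, rad: 0 = fully open, arm 125 deg counterclockwise from the fixture's +x; grows counterclockwise seen from above, to the end stop at 1.45. Starts at 0 to 0.25, stays where it is left; swings lightly (1 to 2 N) up to about 0.9, where its cam meets the blade's edge, then stiffens fast: the blade is tight once the arm resists with about 10 N, at about 1.0 to 1.2
- lever_hinge (a point): point on the lever's upright hinge axis at the height of the arm's root, 31.6 mm from the slot's axis towards the fixture's -x, 92.5 mm above the bench
- lever_arm (a point): point on the lever's arm, 70 mm out from the hinge axis, 98 mm above the bench; the arm is a round steel bar 10 mm thick, with a black ball of 19 mm 94 mm out; it is free on all sides and can be pushed sideways
- stand: wooden block 60 x 108 x 40 mm, fixed; two pockets 37 (x) x 14 (y) x 32 mm deep at y = +26 and -26 mm, one blade upright in each; which blade stands in which varies. Origin: centre of its underside, z up
- thin_blade: the thinner, taller blade: flat dark steel bar 32 mm wide (its x), 8 mm thick (its y), 170 mm long (its z), about 0.2 kg, standing tail down, the cutting end with a small insert up (the top 14 mm is 24 mm wide, x = -8 to 16). Origin: centre of the tail's end face; z towards the cutting end. It fits the slot either way round
- thick_blade: the thicker, shorter blade: 32 mm wide, 12 mm thick, 108 mm tall, else alike; too thick for the slot, stays in the stand. Origin and axes likewise
There are look-alikes about, which are no part of the job. Leave any blue or turquoise look-alike of the thin_blade alone.

How it is judged (in metres and radians):
On the way, in this order (a step that is already met when the one before it is completed fails the run):
1. the thin blade's tail bears on the stop screw with more than 8 N, the blade upright in the slot (contact force between thin_blade and stop_screw above 8 N and angle between thin_blade's own z axis and vertical below 0.06 rad and horizontal distance between thin_blade and slot_mouth below 0.008 m), for 0.1 s.
2. the cam of the clamp lever grips the blade with more than 15 N (contact force between thin_blade and clamp_lever above 15 N), for 0.2 s.
At the end, for the whole second after the job is handed in: The thin blade stands upright in the slot, its tail still bearing on the stop screw (over 0.3 N; within 8 mm of the slot's axis, tilt under 0.06 rad), gripped by the lever's cam with more than 12 N and at rest; the thick blade is within 30 mm of where it started (contact force between thin_blade and stop_screw above 0.3 N and angle between thin_blade's own z axis and vertical below 0.06 rad and horizontal distance between thin_blade and slot_mouth below 0.008 m and contact force between thin_blade and clamp_lever above 12 N and linear speed of thin_blade below 0.01 m/s); the robot touches nothing.
It fails at once if the blade is forced on the stop screw with more than 30 N (contact force between thin_blade and stop_screw above 30 N).
It fails at once if the blade, not yet clamped, is forced against the fixture with more than 70 N (contact force between thin_blade and fixture above 70 N and contact force between thin_blade and clamp_lever below 3 N).
It fails at once if the thicker blade is moved by more than 30 mm (distance of thick_blade from where it was at the start of the episode above 0.03 m).
It also fails if it takes over 67 s, if anything falls off the work surface, if the arm or the gripper's body presses on something with over 40 N, if the wrist force passes 120 N, or if a joint passes its speed limit or range.

### The arm

A 6-joint arm with a two-finger parallel gripper is mounted at the origin on the work surface; the furniture and walls round the work are solid. World frame = base frame: x ahead of the robot, y to its left, z up, the work surface at z = 0. Lengths are in mm, angles in rad, forces in N, time in s.
With the tool pointing down it reaches from about 325 to 850 mm from the base axis. Payload 4.4 kg.
Tool frame: the origin (TCP) lies at the very end of the fingers, on their centre line; the grasp point (between the pads) lies 19 mm behind it; z points along the fingers, y is the line along which they close (so a half turn about z gives the same grasp; the last joint's range is limited). The gripper opens to 94 mm and grips with 3 to 60 N. Pads are 16 mm wide; open, the fingers measure 119 mm over their backs; the gripper's body (75 mm by 177 mm) begins 78 mm behind the grasp point.
Start: joints at [-1.353, 0.207, 1.542, -0, 1.393, -0.15], TCP at [206.737, -536.551, 205.447] pointing down, gripper open.
Joint ranges: [-2.73, 2.73], [-0.86, 2.22], [0.23, 2.46], [-1.11, 4.25], [0.08, 2.63], [-2.82, 2.82]. Speed limits (rad/s): [2.79, 2.79, 3.14, 3.14, 3.14, 3.14].

### API

Orientations are given as a unit quaternion [w, x, y, z].
In Python, from rig import readout, optics, hand_in gives the robot as it stands. The module is installed in compiled form; this text tells all that it offers.
- The arm moves only by the tool arm_command, never from a script. Its argument "targets" is a list of rows, each an object of numbers: "ax", "ay", "az": the turn, a rotation vector about the tool's x, y, z in degrees; "x", "y", "z": the shift along the tool's x, y, z in m; "jaw": the finger opening in m, from 0 to 0.094. In form: [{"ax": .., "ay": .., "az": .., "x": .., "y": .., "z": .., "jaw": ..}, ...]. A call has 1 to 8 rows; each row shifts and turns the commanded pose from where the row before left it, along the tool's axes as they then stand; what a row does not reach is not made up. A row lasts 1/12 s, in which the tool goes at most 41.7 mm and 7.16 degrees, less where a joint would pass 70% of its speed; a pose out of reach is approached as far as the arm can. A call is refused whole if a number of a shift passes 0.0417 or a number of a turn 7.16, either way. A call with a gripper value outside its range is refused whole. The fingers move at their own pace and stop on an object; "grip_force" is the grip in N (left out, the last holds). Time passes only in rows, so rows that do not move let the fingers close. It gives the time, the measured TCP pose, the force, the opening and the grip force at its end, in the units of the state.
- readout.observe(): the state, without advancing time (a new reading comes with each control period).
- optics.get_image(name): name is "side" or "top"; returns a dict with "color" (420x560x3 uint8, red, green, blue), "z_map" (420x560 float32, mm along the optical axis (not along the pixel's ray), 0 where there is no reading), "K" (3x3 intrinsics, pixels), "k1" (the pictures are not rectified: a ray, as slopes to the right and down, at radius r is drawn at 1 + k1 r^2 times it, then the intrinsics apply), "origin" and "orientation" of the camera in the world. Camera axes: x right, y up, looking along -z (the intrinsics and any distortion apply to the point x, -y, -z); pixel columns grow to the right and rows downward; lengths in mm; the calibration is good to about 2 mm. A picture is of the moment at which its call begins.
- hand_in(): hands the job in; it is judged then, once.
The state is a dict: "time_s": time; "qpos": joint angles; "qd": joint speeds; "joint_efforts": joint torques, N m; "position": TCP position; "orientation": TCP orientation; "contact_force": force on the tool from outside, world axes, zero at the start; "wrist_torque": the same for the moment, N m; "width": opening from 0.0 (shut) to 1.0 (fully open); "finger_force": force on a finger pad.
Only numpy, scipy, OpenCV 4.12 (cv2) and the standard library are available. Lean on these libraries where they do the work, as an engineer would, in place of code of your own. Each camera call takes 0.05 s, during which the arm holds its last target. There are 200 camera calls.

## Working session

There is one attempt and no reset: what is moved stays moved. The work goes in short steps, Python scripts to look and compute and a tool call to move; the robot and the scene stay as the last step left them, time stands still between calls to the robot, and variables do not carry over. Pictures are saved under pics/ and viewed, at most 10 in all, crops included, and the job is handed in when it is done.

Besides the shell and the picture viewer there is one more tool, called after "Request:" as a command line: name --argument value ..., lists and objects as JSON in quotes. arm_command: Moves the arm, as the interface text tells. Its arguments: {"type":"object","properties":{"targets":{"type":"array","items":{"type":"object","properties":{"ax":{"type":"number"},"ay":{"type":"number"},"az":{"type":"number"},"x":{"type":"number"},"y":{"type":"number"},"z":{"type":"number"},"jaw":{"type":"number"}}}},"grip_force":{"type":"number"}},"required":["targets"]}

```bash
mkdir -p pics; cat > h.py <<'E'
import numpy as np, cv2
from scipy.spatial.transform import Rotation as R
from rig import readout, optics, hand_in
def grab(n,save=None):
    d=optics.get_image(n)
    np.savez(f'/tmp/{n}.npz',**{k:np.array(v) for k,v in d.items()})
    if save: cv2.imwrite(f'pics/{save}.png',d['color'][:,:,::-1])
    return d
def load(n): return dict(np.load(f'/tmp/{n}.npz'))
def rot(d):
    o=np.array(d['orientation'],float)
    return o if o.shape==(3,3) else R.from_quat(o[[1,2,3,0]]).as_matrix()
def cloud(d):
    h,w=d['z_map'].shape; K=np.array(d['K']); k=float(d['k1'])
    v,u=np.mgrid[0:h,0:w].astype(float)
    a=(u-K[0,2])/K[0,0]; b=(v-K[1,2])/K[1,1]; x,y=a.copy(),b.copy()
    for _ in range(10):
        f=1+k*(x*x+y*y); x,y=a/f,b/f
    z=d['z_map']; P=np.stack([x*z,-y*z,-z],-1)
    W=P@rot(d).T+np.array(d['origin']); W[z==0]=np.nan
    return W
E
python3 - <<'E'
from h import *
for n in('top','side'):
    d=grab(n,n+'0'); print(n,d['origin'],d['orientation'],d['k1'],d['K'])
s=readout.observe(); print(s)
E
```

```text
top [399.77879101 337.30648654 959.99080664] [-0.6969852  -0.01596538  0.03920063  0.71583521] -0.05063192432579435 [[495.4196324    0.         283.13502852]
 [  0.         495.4196324  202.31023695]
 [  0.           0.           1.        ]]
side [1118.76305782  297.76155631  638.83184283] [0.64702129 0.30962137 0.30310096 0.62739769] -0.0917264313383759 [[447.65594699   0.         272.57137285]
 [  0.         447.65594699 212.87644947]
 [  0.           0.           1.        ]]
{'time_s': 0.1, 'qpos': array([-1.35348196e+00,  2.07342739e-01,  1.54277184e+00, -8.56422270e-06,
        1.39350827e+00, -1.50535601e-01]), 'qd': array([ 0.00156807, -0.00164528, -0.00340371,  0.00333583, -0.00033182,
       -0.00153361]), 'joint_efforts': array([-1.40281812e-03, -3.71867681e+01, -2.82293057e+01,  7.00662006e-02,
        3.11195233e-02, -5.37233711e-05]), 'position': array([ 206.58721441, -535.83913472,  204.42102855]), 'orientation': array([-1.01438942e-03,  9.83132783e-01,  1.82890406e-01, -3.80989998e-05]), 'contact_force': array([ 0.43218661,  0.46550468, -0.06350674]), 'wrist_torque': array([ 0.0022776 , -0.04371395,  0.06111225]), 'finger_force': 0.0, 'width': 1.0021401587080434}
```

View pics/top0.png

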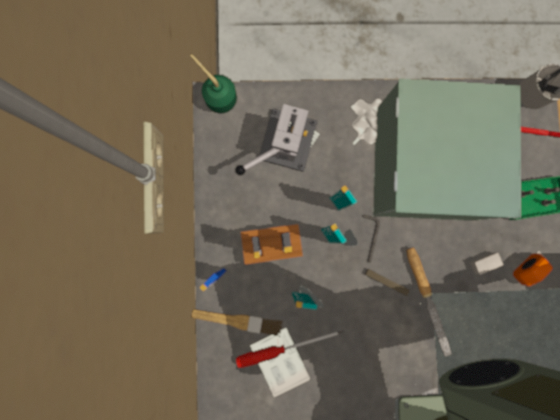

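View pics/side0.png

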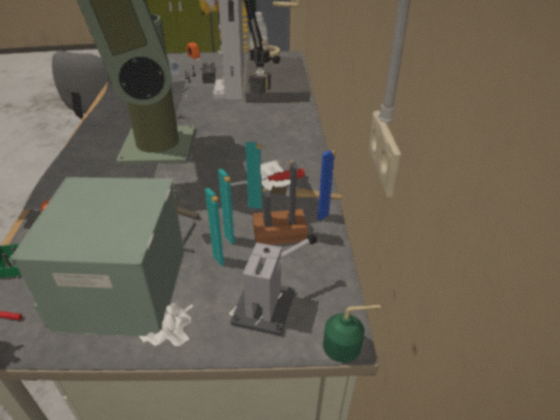

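```bash
python3 - <<'E'
from h import *
t=load('top');s=load('side')
a=cv2.resize(t['color'][80:280,190:370],None,fx=3,fy=3,interpolation=cv2.INTER_CUBIC)
b=cv2.resize(s['color'][130:350,190:360],None,fx=2.7,fy=2.7,interpolation=cv2.INTER_CUBIC)
a=a[:594];b=b[:594]
cv2.imwrite('pics/topc.png',a[:,:,::-1]);cv2.imwrite('pics/sidec.png',b[:,:,::-1])
for n,d in(('top',t),('side',s)):
    W=cloud(d)
    P=[(291,128),(285,150),(297,108),(240,170),(265,158),(271,232),(257,250),(287,243),(300,243),(315,160)] if n=='top' else [(264,255),(293,170),(266,210),(313,239),(293,245),(280,228),(293,200),(262,322)]
    for u,v in P: print(n,u,v,np.round(W[v,u]))
E
```

```text
top 291 128 [618. 286.  15.]
top 285 150 [557. 303. 107.]
top 297 108 [628. 280. 122.]
top 240 170 [524. 381. 111.]
top 265 158 [546. 338.  97.]
top 271 232 [417. 330.  40.]
top 257 250 [387. 354. 179.]
top 287 243 [396. 304. 118.]
top 300 243 [395. 277.  42.]
top 315 160 [556. 240.   2.]
side 264 255 [583. 297. 121.]
side 293 170 [407. 355. 173.]
side 266 210 [410. 303.  80.]
side 313 239 [531. 384. 108.]
side 293 245 [430. 358.   1.]
side 280 228 [nan nan nan]
side 293 200 [406. 357. 101.]
side 262 322 [636. 291.  12.]
```

View pics/topc.png

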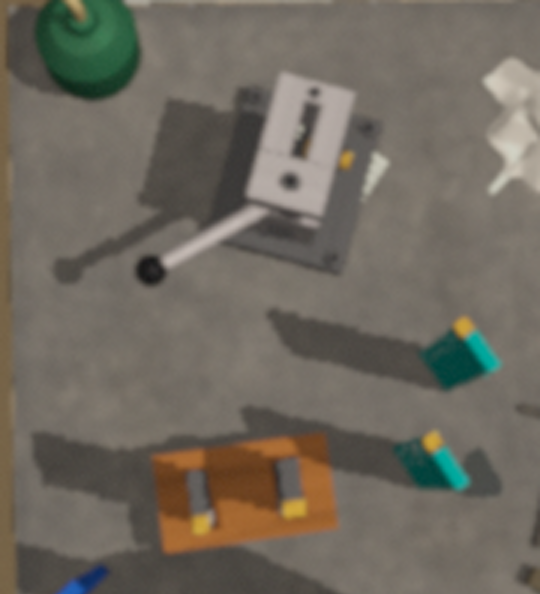

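View pics/sidec.png

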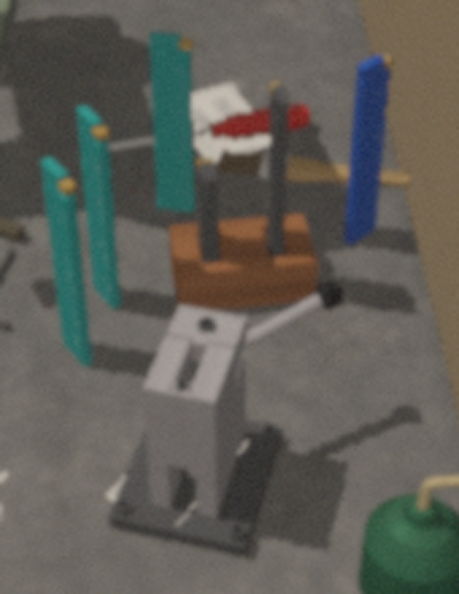

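```bash
cat >> h.py <<'E'
def rect(pts):
    (c,s,a)=cv2.minAreaRect(pts.astype(np.float32)); return np.round(c,1),np.round(s,1),round(a,1)
E
python3 - <<'E'
from h import *
t=load('top');s=load('side')
C={}
for n,d in(('top',t),('side',s)):
    W=cloud(d);C[n]=W;X,Y,Z=W[...,0],W[...,1],W[...,2];c=d['color'].astype(int)
    near=(abs(X-590)<70)&(abs(Y-292)<60)
    m=near&(abs(Z-120)<5); 
    k=cv2.morphologyEx(m.astype(np.uint8),cv2.MORPH_OPEN,np.ones((3,3)))>0
    print(n,'fixtop',k.sum(),np.median(Z[k]),rect(W[k][:,:2]),W[k].mean(0)); 
    m=(abs(X-400)<60)&(abs(Y-330)<80)&(abs(Z-40)<5); print('stand',rect(W[m][:,:2]),np.nanmedian(Z[m]))
    m=(abs(X-400)<40)&(abs(Y-356)<30)&(Z>60)&(Z<190); print('thin',m.sum(),rect(W[m][:,:2]),W[m].min(0),W[m].max(0))
    for lo,hi in((60,95),(95,125),(125,155),(155,190)):
        q=m&(Z>lo)&(Z<=hi)
        if q.sum()>5: print('   ',lo,q.sum(),rect(W[q][:,:2]),np.median(W[q],0))
    m=(abs(X-400)<40)&(abs(Y-304)<22)&(Z>60)&(Z<190); print('thick',m.sum(),rect(W[m][:,:2]),W[m].max(0))
    m=(c.max(-1)<45)&(abs(X-525)<30)&(abs(Y-382)<30)&(Z>80); print('ball',m.sum(),np.median(W[m],0) if m.any() else 0)
    m=(abs(Z-100)<10)&(X>515)&(X<560)&(Y>318)&(Y<400); 
    if m.sum()>5:print('arm',m.sum(),np.median(W[m],0), cv2.fitLine(W[m][:,:2].astype(np.float32),cv2.DIST_HUBER,0,.01,.01).ravel())
    m=(Z>20)&(Z<220)&(X>330)&(X<760)&(Y>100)&(Y<460)
    b=m&(c[...,2]>c[...,0]+25)
    nl,lab,st,ce=cv2.connectedComponentsWithStats(b.astype(np.uint8))
    for i in range(1,nl):
        if st[i,4]>30: print('look',ce[i].round(),np.median(W[lab==i],0).round(),W[lab==i].min(0).round(),W[lab==i].max(0).round())
# slot in top: dark/low pixels within face
E
```

```text
top fixtop 966 121.34023811244407 (array([593.5, 293.1]), array([44.1, 75.3]), 73.1) [592.49831743 293.20794701 121.27726799]
stand (array([394.7, 329.7]), array([ 60.1, 108.1]), 6.4) 41.11641143151144
thin 133 (array([391.3, 355.4]), array([32.3,  8.6]), 5.1) [375.40473539 349.93897292  68.75166381] [407.60388144 359.92000643 183.07956849]
    60 6 (array([391.1, 351.3]), array([15.8,  0.1]), 6.5) [390.88342229 351.35073984  85.29783663]
    95 7 (array([394. , 351.7]), array([27.5,  0.1]), 6.5) [393.8032178  351.71527165 109.37359759]
    125 7 (array([389.9, 351.3]), array([24.9,  0.1]), 6.6) [389.0999171  351.30513747 140.53267405]
    155 113 (array([391.3, 355.5]), array([32.2,  8.2]), 4.7) [391.28109851 355.34259128 178.46088648]
thick 155 (array([397.1, 303.8]), array([32.7, 12.1]), 5.7) [413.03669278 311.33901084 120.02121554]
ball 47 [523.86261306 382.90524671 110.39402823]
arm 255 [539.63331468 355.30179073 101.97818192] [ 4.8645201e-01 -8.7370729e-01  5.4077240e+02  3.5206046e+02]
look [344. 199.] [468. 205. 124.] [456. 193.  20.] [480. 215. 175.]
look [335. 236.] [406. 2
[... 627 characters left out ...]
482 354.96946092 109.62374824]
    125 84 (array([390.7, 356.3]), array([34.8,  9.2]), 7.9) [404.65859936 355.28349278 140.21852155]
    155 106 (array([390.5, 356. ]), array([36.6,  7.9]), 6.4) [402.78113023 355.72996088 172.36845328]
thick 222 (array([397.9, 304.6]), array([35.1, 12.1]), 6.8) [415.2802626  311.41029678 118.64263033]
ball 28 [531.09464182 384.42798782 106.73976653]
arm 238 [538.23749131 361.10031946 100.75805824] [ 4.5062557e-01 -8.9271307e-01  5.4078125e+02  3.5927722e+02]
look [325. 181.] [344. 430. 101.] [330. 418.  20.] [352. 445. 171.]
look [226. 203.] [414. 223. 103.] [394. 212.  20.] [425. 235. 172.]
look [214. 223.] [476. 204. 102.] [456. 192.  21.] [486. 215. 173.]
```

```bash
python3 - <<'E'
from h import *
t=load('top');s=load('side');W=cloud(t);Z=W[...,2]
fx=np.array([np.cos(np.radians(-16.9)),np.sin(np.radians(-16.9))]);fy=np.array([-fx[1],fx[0]])
c=np.array([593.3,293.4])
for n,d,h in(('top',t,121.3),('side',s,120.)):
    W2=cloud(d); dd=dict(d); 
    o=np.array(d['origin']); ray=W2-o; 
    P=o+ray*((h-o[2])/ray[...,2])[...,None]
    q=(P[...,:2]-c); a=q@fx; b=q@fy
    g=d['color'].astype(int).sum(-1)
    m=(abs(a)<33)&(abs(b)<17)&((g<330)|(W2[...,2]<112))
    nl,lab,st,ce=cv2.connectedComponentsWithStats(m.astype(np.uint8))
    for i in range(1,nl):
        k=lab==i
        if k.sum()>8: print(n,k.sum(),'a',a[k].min().round(1),a[k].max().round(1),'b',b[k].min().round(1),b[k].max().round(1),'mean',a[k].mean().round(1),b[k].mean().round(1), 'g',np.median(g[k]))
for (x0,x1,y0,y1) in((300,800,-100,240),(300,800,240,460),(300,800,460,900),(100,400,-300,300)):
    m=(W[...,0]>x0)&(W[...,0]<x1)&(W[...,1]>y0)&(W[...,1]<y1)&(Z>185)
    print((x0,x1,y0,y1),m.sum(), np.nanmin(W[m],0).round() if m.any() else '',np.nanmax(W[m],0).round() if m.any() else '')
E
```

```text
top 107 a -8.2 24.9 b -5.2 4.4 mean 8.1 -0.4 g 262.0
top 22 a -26.2 -18.5 b -3.2 4.8 mean -22.5 0.8 g 270.0
side 24 a -29.8 -19.5 b -3.8 5.7 mean -24.5 0.8 g 259.5
side 87 a -4.5 32.3 b -4.0 5.5 mean 13.5 0.7 g 268.0
(300, 800, -100, 240) 822 [429. -80. 185.] [656. 134. 188.]
(300, 800, 240, 460) 0  
(300, 800, 460, 900) 58872 [300. 480. 185.] [793. 502. 690.]
(100, 400, -300, 300) 6617 [149. -25. 224.] [227. 107. 464.]
```

Request:
arm_command --targets '[{"az":5,"z":-0.03},{"az":5,"z":-0.03},{"az":5,"z":-0.03},{"x":0.0186,"y":-0.0317},{"x":0.0186,"y":-0.0317},{"x":0.0186,"y":-0.0317},{"x":0.0186,"y":-0.0317},{"x":0.0186,"y":-0.0317}]' --grip_force 40

```text
schema error: expected keys ax, ay, az, x, y, z, jaw
```

Request:
arm_command --targets '[{"x":0.0186,"y":-0.0317},{"x":0.0186,"y":-0.0317},{"x":0.0186,"y":-0.0317},{"x":0.0186,"y":-0.0317},{"x":0.0186,"y":-0.0317},{"x":0.0186,"y":-0.0317},{"x":0.0186,"y":-0.0317},{"x":0.0186,"y":-0.0317}]'

```text
schema error: expected keys ax, ay, az, x, y, z, jaw
```

```bash
cat >> h.py <<'E'
def st():
    s=readout.observe(); q=np.array(s['orientation']); M=R.from_quat(q[[1,2,3,0]]).as_matrix()
    print('t',round(s['time_s'],2),'pos',np.round(s['position'],1),'yaw',np.round(np.degrees(np.arctan2(M[1,0],M[0,0])),2),'z',np.round(M[:,2],3),'q',np.round(s['qpos'],2),'F',np.round(s['contact_force'],1),'w',round(s['width']*94,1),'ff',round(float(s['finger_force']),1)); return s,M
def to(x,y,z):
    s,M=st(); print('shift mm', np.round(M.T@(np.array([x,y,z])-s['position']),1))
E
python3 -c "
from h import *
to(391.2,355.9,300)"
```

```text
t 0.1 pos [ 206.6 -535.8  204.4] yaw 21.08 z [-0.     0.002 -1.   ] q [-1.35  0.21  1.54 -0.    1.39 -0.15] F [ 0.4  0.5 -0.1] w 94.2 ff 0.0
shift mm [ 493.  -765.9  -93.9]
```

Request:
arm_command --targets '[{"ax":0,"ay":0,"az":5,"x":0,"y":0,"z":-0.03,"jaw":0.05},{"ax":0,"ay":0,"az":5,"x":0,"y":0,"z":-0.03,"jaw":0.05},{"ax":0,"ay":0,"az":5,"x":0,"y":0,"z":-0.03,"jaw":0.05},{"ax":0,"ay":0,"az":0,"x":0.0186,"y":-0.0317,"z":0,"jaw":0.05},{"ax":0,"ay":0,"az":0,"x":0.0186,"y":-0.0317,"z":0,"jaw":0.05},{"ax":0,"ay":0,"az":0,"x":0.0186,"y":-0.0317,"z":0,"jaw":0.05},{"ax":0,"ay":0,"az":0,"x":0.0186,"y":-0.0317,"z":0,"jaw":0.05},{"ax":0,"ay":0,"az":0,"x":0.0186,"y":-0.0317,"z":0,"jaw":0.05}]' --grip_force 40

```text
time_s: 0.77
position: [282.6, -367.2, 294.9]
orientation: [-0.0, 0.999, 0.053, -0.0]
contact_force: [-0.1, -0.0, -0.3]
width: 0.539
finger_force: 0.0
```

Request:
arm_command --targets '[{"ax":0,"ay":0,"az":0,"x":0.0186,"y":-0.0317,"z":0,"jaw":0.05},{"ax":0,"ay":0,"az":0,"x":0.0186,"y":-0.0317,"z":0,"jaw":0.05},{"ax":0,"ay":0,"az":0,"x":0.0186,"y":-0.0317,"z":0,"jaw":0.05},{"ax":0,"ay":0,"az":0,"x":0.0186,"y":-0.0317,"z":0,"jaw":0.05},{"ax":0,"ay":0,"az":0,"x":0.0186,"y":-0.0317,"z":0,"jaw":0.05},{"ax":0,"ay":0,"az":0,"x":0.0186,"y":-0.0317,"z":0,"jaw":0.05},{"ax":0,"ay":0,"az":0,"x":0.0186,"y":-0.0317,"z":0,"jaw":0.05},{"ax":0,"ay":0,"az":0,"x":0.0186,"y":-0.0317,"z":0,"jaw":0.05}]'

```text
time_s: 1.43
position: [403.6, -99.3, 295.2]
orientation: [-0.0, 0.999, 0.053, -0.0]
contact_force: [1.1, -0.5, 0.4]
width: 0.533
finger_force: 0.0
```

```bash
python3 -c "
from h import *
to(391.2,355.9,300)"
```

```text
t 1.43 pos [403.6 -99.3 295.2] yaw 6.06 z [-0.  0. -1.] q [-0.45 -0.21  1.77 -0.    1.58  1.01] F [ 1.1 -0.5  0.4] w 50.1 ff 0.0
shift mm [  35.7 -454.    -4.8]
```

Request:
arm_command --targets '[{"ax":0,"ay":0,"az":0,"x":0.003,"y":-0.038,"z":0,"jaw":0.05},{"ax":0,"ay":0,"az":0,"x":0.003,"y":-0.038,"z":0,"jaw":0.05},{"ax":0,"ay":0,"az":0,"x":0.003,"y":-0.038,"z":0,"jaw":0.05},{"ax":0,"ay":0,"az":0,"x":0.003,"y":-0.038,"z":0,"jaw":0.05},{"ax":0,"ay":0,"az":0,"x":0.003,"y":-0.038,"z":0,"jaw":0.05},{"ax":0,"ay":0,"az":0,"x":0.003,"y":-0.038,"z":0,"jaw":0.05},{"ax":0,"ay":0,"az":0,"x":0.003,"y":-0.038,"z":0,"jaw":0.05},{"ax":0,"ay":0,"az":0,"x":0.003,"y":-0.038,"z":0,"jaw":0.05}]'

```text
time_s: 2.1
position: [394.5, 205.5, 295.2]
orientation: [0.0, 0.999, 0.053, -0.0]
contact_force: [-0.2, 0.8, 0.3]
width: 0.531
finger_force: 0.0
```

Request:
arm_command --targets '[{"ax":0,"ay":0,"az":0,"x":0.003,"y":-0.038,"z":0,"jaw":0.05},{"ax":0,"ay":0,"az":0,"x":0.003,"y":-0.038,"z":0,"jaw":0.05},{"ax":0,"ay":0,"az":0,"x":0.003,"y":-0.03,"z":0,"jaw":0.05},{"ax":0,"ay":0,"az":0,"x":0.003,"y":-0.02,"z":0,"jaw":0.05},{"ax":0,"ay":0,"az":0,"x":0,"y":0,"z":0,"jaw":0.05},{"ax":0,"ay":0,"az":0,"x":0,"y":0,"z":0,"jaw":0.05},{"ax":0,"ay":0,"az":0,"x":0,"y":0,"z":0,"jaw":0.05}]'

```text
time_s: 2.68
position: [393.7, 329.3, 294.9]
orientation: [0.001, 0.999, 0.053, -0.0]
contact_force: [-0.1, -0.5, 0.5]
width: 0.53
finger_force: 0.0
```

```bash
python3 -c "
from h import *
to(391.2,355.9,134)"
```

```text
t 2.68 pos [393.7 329.3 294.9] yaw 6.06 z [-0.001 -0.001 -1.   ] q [ 0.53  0.02  1.57 -0.    1.56  1.99] F [-0.1 -0.5  0.5] w 49.9 ff 0.0
shift mm [  0.5 -26.9 160.9]
```

Request:
arm_command --targets '[{"ax":0,"ay":0,"az":0,"x":0.0005,"y":-0.0269,"z":0,"jaw":0.05},{"ax":0,"ay":0,"az":0,"x":0,"y":0,"z":0.035,"jaw":0.05},{"ax":0,"ay":0,"az":0,"x":0,"y":0,"z":0.035,"jaw":0.05},{"ax":0,"ay":0,"az":0,"x":0,"y":0,"z":0.035,"jaw":0.05},{"ax":0,"ay":0,"az":0,"x":0,"y":0,"z":0.035,"jaw":0.05},{"ax":0,"ay":0,"az":0,"x":0,"y":0,"z":0.021,"jaw":0.05},{"ax":0,"ay":0,"az":0,"x":0,"y":0,"z":0,"jaw":0.05},{"ax":0,"ay":0,"az":0,"x":0,"y":0,"z":0,"jaw":0.05}]'

```text
time_s: 3.35
position: [391.2, 355.2, 133.8]
orientation: [0.001, 0.999, 0.052, -0.001]
contact_force: [-0.3, -0.2, 0.8]
width: 0.534
finger_force: 0.0
```

```bash
python3 -c "
from h import *
grab('side','s1');t=grab('top')
s=load('side')
a=cv2.resize(s['color'][100:260,190:370],None,fx=3,fy=3);b=cv2.resize(t['color'][180:300,190:350],None,fx=3,fy=3)
cv2.imwrite('pics/s1c.png',a[:,:,::-1])
to(391.2,355.9,134)"
```

```text
t 3.45 pos [393.3 357.2 136.7] yaw 6.0 z [ 0.003  0.002 -1.   ] q [ 0.57  0.18  1.72 -0.    1.23  2.04] F [ 0.2 -0.2  0.3] w 50.0 ff 0.0
shift mm [-2.2  1.1  2.7]
```

View pics/s1c.png

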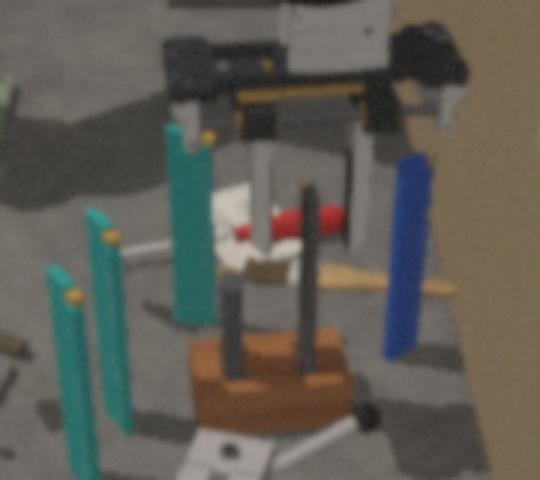

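Request:
arm_command --targets '[{"ax":0,"ay":0,"az":0,"x":0,"y":0,"z":0,"jaw":0},{"ax":0,"ay":0,"az":0,"x":0,"y":0,"z":0,"jaw":0},{"ax":0,"ay":0,"az":0,"x":0,"y":0,"z":0,"jaw":0},{"ax":0,"ay":0,"az":0,"x":0,"y":0,"z":0,"jaw":0},{"ax":0,"ay":0,"az":0,"x":0,"y":0,"z":0,"jaw":0},{"ax":0,"ay":0,"az":0,"x":0,"y":0,"z":0,"jaw":0}]' --grip_force 45

```text
time_s: 3.95
position: [391.6, 357.2, 134.7]
orientation: [-0.0, 0.999, 0.053, 0.0]
contact_force: [0.4, -0.6, 0.4]
width: 0.143
finger_force: 0.0
```

```bash
python3 -c "
from h import *
to(391.2,355.9,134)"
```

```text
t 3.95 pos [391.6 357.2 134.7] yaw 6.09 z [ 0.  0. -1.] q [0.58 0.18 1.73 0.   1.23 2.04] F [ 0.4 -0.6  0.4] w 13.4 ff 0.0
shift mm [-0.5  1.2  0.7]
```

Still closing.

Request:
arm_command --targets '[{"ax":0,"ay":0,"az":0,"x":0,"y":0,"z":0,"jaw":0},{"ax":0,"ay":0,"az":0,"x":0,"y":0,"z":0,"jaw":0},{"ax":0,"ay":0,"az":0,"x":0,"y":0,"z":0,"jaw":0},{"ax":0,"ay":0,"az":0,"x":0,"y":0,"z":0,"jaw":0},{"ax":0,"ay":0,"az":0,"x":0,"y":0,"z":0,"jaw":0},{"ax":0,"ay":0,"az":0,"x":0,"y":0,"z":-0.005,"jaw":0},{"ax":0,"ay":0,"az":0,"x":0,"y":0,"z":-0.01,"jaw":0},{"ax":0,"ay":0,"az":0,"x":0,"y":0,"z":-0.01,"jaw":0}]'

```text
time_s: 4.62
position: [390.9, 356.7, 159.5]
orientation: [0.0, 0.999, 0.053, -0.001]
contact_force: [-0.0, -0.3, -1.1]
width: 0.081
finger_force: 45.0
```

```bash
python3 -c "
from h import *
to(391.2,355.9,265)"
```

```text
t 4.62 pos [390.9 356.7 159.5] yaw 6.07 z [-0.002 -0.001 -1.   ] q [0.58 0.15 1.7  0.   1.29 2.04] F [-0.  -0.3 -1.1] w 7.6 ff 45.0
shift mm [  -0.     0.9 -105.5]
```

Request:
arm_command --targets '[{"ax":0,"ay":0,"az":0,"x":0,"y":0,"z":-0.035,"jaw":0},{"ax":0,"ay":0,"az":0,"x":0,"y":0,"z":-0.035,"jaw":0},{"ax":0,"ay":0,"az":0,"x":0,"y":0,"z":-0.035,"jaw":0},{"ax":0,"ay":0,"az":5.75,"x":0,"y":0,"z":0,"jaw":0},{"ax":0,"ay":0,"az":5.75,"x":0,"y":0,"z":0,"jaw":0},{"ax":0,"ay":0,"az":5.75,"x":0,"y":0,"z":0,"jaw":0},{"ax":0,"ay":0,"az":5.75,"x":0,"y":0,"z":0,"jaw":0},{"ax":0,"ay":0,"az":0,"x":0,"y":0,"z":0,"jaw":0}]'

```text
time_s: 5.28
position: [391.6, 357.2, 265.6]
orientation: [-0.001, 0.989, -0.148, 0.0]
contact_force: [-0.2, -0.6, -1.6]
width: 0.085
finger_force: 45.0
```

Request:
arm_command --targets '[{"ax":0,"ay":0,"az":0,"x":0.031,"y":0,"z":0,"jaw":0},{"ax":0,"ay":0,"az":0,"x":0.031,"y":0,"z":0,"jaw":0},{"ax":0,"ay":0,"az":0,"x":0.031,"y":0,"z":0,"jaw":0},{"ax":0,"ay":0,"az":0,"x":0.031,"y":0,"z":0,"jaw":0},{"ax":0,"ay":0,"az":0,"x":0.031,"y":0,"z":0,"jaw":0},{"ax":0,"ay":0,"az":0,"x":0.031,"y":0,"z":0,"jaw":0},{"ax":0,"ay":0,"az":0,"x":0.015,"y":0,"z":0,"jaw":0},{"ax":0,"ay":0,"az":0,"x":0,"y":0,"z":0,"jaw":0}]'

```text
time_s: 5.95
position: [587.0, 296.5, 264.1]
orientation: [0.0, 0.989, -0.148, 0.001]
contact_force: [-0.6, -0.3, -2.2]
width: 0.085
finger_force: 45.0
```

```bash
python3 -c "
from h import *
to(601.4,290.9,261)
s=grab('side');t=grab('top')
st()
for n,d in(('side',s),('top',t)):
  W=cloud(d);X,Y,Z=np.moveaxis(W,-1,0)
  s0,M=st(); p=s0['position']; L=(W-p)@M
  m=(abs(L[...,0])<26)&(abs(L[...,1])<12)&(L[...,2]>5)&(L[...,2]<132)
  print(n,m.sum())
  for lo in range(5,130,25):
    q=m&(L[...,2]>lo)&(L[...,2]<=lo+25)
    if q.sum()>5: print(lo,q.sum(),'x',L[q][:,0].min().round(1),L[q][:,0].max().round(1),'y',L[q][:,1].min().round(1),L[q][:,1].max().round(1),'zmax',L[q][:,2].max().round(1),rect(L[q][:,:2]))
a=cv2.resize(s['color'][80:300,190:360],None,fx=2.7,fy=2.7);cv2.imwrite('pics/s2.png',a[:,:,::-1])
"
```

```text
t 5.95 pos [587.  296.5 264.1] yaw -16.98 z [ 0.001 -0.001 -1.   ] q [ 0.34  0.35  1.25 -0.    1.55  2.2 ] F [-0.6 -0.3 -2.2] w 8.0 ff 45.0
shift mm [15.4  1.2  3.1]
t 6.05 pos [583.8 298.3 264.3] yaw -16.88 z [-0.001  0.    -1.   ] q [0.34 0.34 1.25 0.   1.55 2.21] F [-0.5 -0.4 -2.2] w 7.9 ff 45.0
t 6.05 pos [583.8 298.3 264.3] yaw -16.88 z [-0.001  0.    -1.   ] q [0.34 0.34 1.25 0.   1.55 2.21] F [-0.5 -0.4 -2.2] w 7.9 ff 45.0
side 641
5 145 x -14.7 20.2 y -3.7 4.9 zmax 30.0 (array([ 3.5, -2.6]), array([35.5,  8.1]), 13.3)
30 132 x -12.7 19.8 y -3.8 4.1 zmax 54.9 (array([ 4.2, -2.9]), array([32.8,  7.5]), 13.4)
55 142 x -14.3 20.2 y -3.7 4.5 zmax 79.9 (array([2.9, 0.3]), array([34.6,  8. ]), 0.9)
80 124 x -13.1 20.4 y -3.8 5.3 zmax 104.9 (array([3.6, 0.7]), array([33.5,  8.8]), 0.9)
105 98 x -11.9 20.2 y -3.6 4.1 zmax 126.3 (array([ 4.2, -0.2]), array([32.3,  7.2]), 2.8)
t 6.05 pos [583.8 298.3 264.3] yaw -16.88 z [-0.001  0.    -1.   ] q [0.34 0.34 1.25 0.   1.55 2.21] F [-0.5 -0.4 -2.2] w 7.9 ff 45.0
top 3
```

View pics/s2.png

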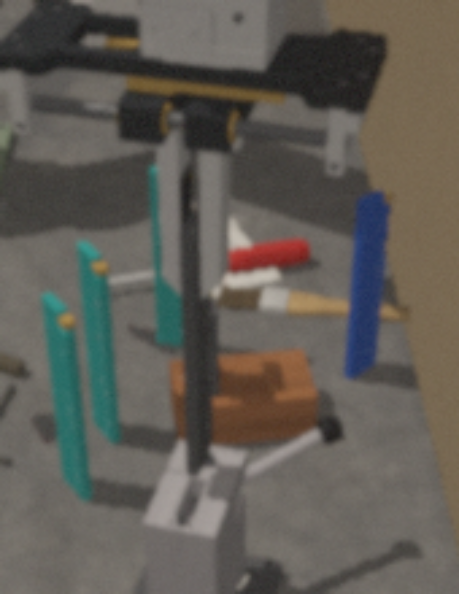

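Request:
arm_command --targets '[{"ax":0,"ay":0,"az":0,"x":0.015,"y":0.001,"z":0,"jaw":0},{"ax":0,"ay":0,"az":0,"x":0,"y":0,"z":0,"jaw":0},{"ax":0,"ay":0,"az":0,"x":0,"y":0,"z":0,"jaw":0},{"ax":0,"ay":0,"az":0,"x":0,"y":0,"z":0,"jaw":0}]'

```text
time_s: 6.38
position: [596.6, 293.9, 264.7]
orientation: [-0.0, 0.989, -0.146, -0.0]
contact_force: [-1.2, -0.2, -1.9]
width: 0.086
finger_force: 45.0
```

```bash
cat > m.py <<'E'
from h import *
ps=[];F=[];B=[]
fx=np.array([np.cos(np.radians(-16.9)),np.sin(np.radians(-16.9))]);fy=np.array([-fx[1],fx[0]]); c=np.array([593.3,293.4])
def ed(v): return np.percentile(v,[1,5,50,95,99]).round(1)
for i in range(4):
  d=grab('side'); s=readout.observe(); ps.append(s['position']); W=cloud(d)
  q=W[...,:2]-c; L=np.stack([q@fx,q@fy,W[...,2]],-1)
  m=(abs(L[...,0]-10)<32)&(abs(L[...,1])<14)&(L[...,2]>145)&(L[...,2]<235); B.append(L[m])
  m=(abs(L[...,0])<50)&(abs(L[...,1])<32)&(abs(L[...,2]-120)<3); F.append(L[m])
B=np.vstack(B);F=np.vstack(F)
print('pos',np.mean(ps,0).round(1),np.std(ps,0).round(2), 'in fix', ((np.mean(ps,0)[:2]-c)@np.c_[fx,fy]).round(1))
print('blade x',ed(B[:,0]),'y',ed(B[:,1]),rect(B[:,:2]))
print('block x',ed(F[:,0]),'y',ed(F[:,1]))
E
python3 m.py; python3 -c "
from h import *
d=load('side');cv2.imwrite('pics/s3.png',cv2.resize(d['color'][225:325,230:330],None,fx=6,fy=6,interpolation=cv2.INTER_CUBIC)[:,:,::-1])"
```

```text
pos [596.9 293.8 264.7] [0.19 0.1  0.02] in fix [3.3 1.4]
blade x [-12.2 -10.1  15.6  19.   19.6] y [-2.3 -1.6  4.9  5.6  5.8] (array([2.2, 2.4]), array([ 8.8, 36.3]), 86.9)
block x [-37.5 -33.    7.5  36.   37.3] y [-21.4 -20.    6.1  21.3  22.5]
```

View pics/s3.png

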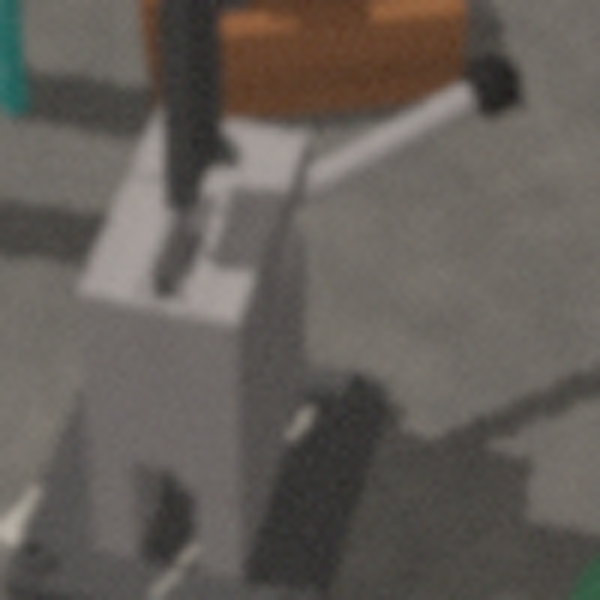

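```bash
cat > p.py <<'E'
from h import *
fx=np.array([np.cos(np.radians(-16.9)),np.sin(np.radians(-16.9))]);fy=np.array([-fx[1],fx[0]]); c=np.array([593.3,293.4])
def project(d,P):
    q=(P-np.array(d['origin']))@rot(d); x=q[...,0]/-q[...,2]; y=-q[...,1]/-q[...,2]
    f=1+float(d['k1'])*(x*x+y*y); K=np.array(d['K'])
    return x*f*K[0,0]+K[0,2], y*f*K[1,1]+K[1,2]
def ortho(d,h=120,s=5):
    b,a=np.meshgrid(np.arange(30,-30,-1/s),np.arange(50,-50,-1/s))  # rows: a from +50 down; cols b from +30
    P=np.concatenate([c+a[...,None]*fx+b[...,None]*fy,np.full(a.shape+(1,),h)],-1)
    u,v=project(d,P)
    return cv2.remap(d['color'],u.astype(np.float32),v.astype(np.float32),cv2.INTER_CUBIC)
if __name__=='__main__':
    import sys
    t0=cv2.imread('pics/top0.png')[:,:,::-1]; s0=cv2.imread('pics/side0.png')[:,:,::-1]
    t=load('top');s=load('side');t['color']=t0;s['color']=s0
    A=ortho(t,121);B=ortho(s,120)
    for n,I in(('top',A),('side',B)):
        g=I.astype(float).mean(-1)
        print(n,'a-profile',[(50-i//5,int(g[i:i+10,140:160].mean())) for i in range(0,500,10)])
        print(n,'b-profile',[(30-j//5,int(g[190:240,j:j+5].mean())) for j in range(25,275,5)])
    im=np.hstack([A,np.zeros((500,10,3),np.uint8),B])
    for r in range(0,500,50): cv2.putText(im,str(50-r//5),(302,r+4),0,.35,(255,0,0),1); im[r,::6]=(255,0,0)
    cv2.imwrite('pics/ortho.png',im[:,:,::-1])
E
python3 p.py
```

```text
top a-profile [(50, 112), (48, 112), (46, 112), (44, 111), (42, 113), (40, 131), (38, 150), (36, 136), (34, 102), (32, 99), (30, 124), (28, 134), (26, 109), (24, 78), (22, 69), (20, 70), (18, 70), (16, 69), (14, 73), (12, 84), (10, 93), (8, 85), (6, 75), (4, 70), (2, 61), (0, 60), (-2, 59), (-4, 64), (-6, 94), (-8, 140), (-10, 164), (-12, 169), (-14, 161), (-16, 133), (-18, 91), (-20, 62), (-22, 62), (-24, 85), (-26, 122), (-28, 158), (-30, 170), (-32, 171), (-34, 164), (-36, 136), (-38, 89), (-40, 71), (-42, 81), (-44, 77), (-46, 69), (-48, 63)]
top b-profile [(25, 84), (24, 106), (23, 130), (22, 150), (21, 163), (20, 170), (19, 172), (18, 173), (17, 172), (16, 171), (15, 170), (14, 169), (13, 168), (12, 168), (11, 168), (10, 168), (9, 167), (8, 164), (7, 159), (6, 151), (5, 143), (4, 135), (3, 123), (2, 106), (1, 86), (0, 69), (-1, 64), (-2, 73), (-3, 90), (-4, 111), (-5, 133), (-6, 151), (-7, 163), (-8, 169), (-9, 172), (-10, 172), (-11, 172), (-12, 172), (-13, 171), (-14, 170), (-15, 169), (-16, 169), (-17, 169), (-18, 168), (-19, 164), (-20, 156), (-21, 142), (-22, 124), (-23, 1
[... 431 characters left out ...]
), (-26, 64), (-28, 79), (-30, 108), (-32, 132), (-34, 141), (-36, 135), (-38, 114), (-40, 89), (-42, 72), (-44, 67), (-46, 65), (-48, 65)]
side b-profile [(25, 92), (24, 106), (23, 124), (22, 140), (21, 150), (20, 155), (19, 156), (18, 156), (17, 156), (16, 155), (15, 154), (14, 154), (13, 154), (12, 154), (11, 154), (10, 153), (9, 151), (8, 146), (7, 137), (6, 122), (5, 107), (4, 96), (3, 89), (2, 86), (1, 86), (0, 85), (-1, 85), (-2, 89), (-3, 98), (-4, 113), (-5, 129), (-6, 141), (-7, 149), (-8, 154), (-9, 157), (-10, 158), (-11, 157), (-12, 156), (-13, 155), (-14, 154), (-15, 154), (-16, 154), (-17, 154), (-18, 153), (-19, 149), (-20, 140), (-21, 128), (-22, 113), (-23, 100), (-24, 91)]
```

View pics/ortho.png

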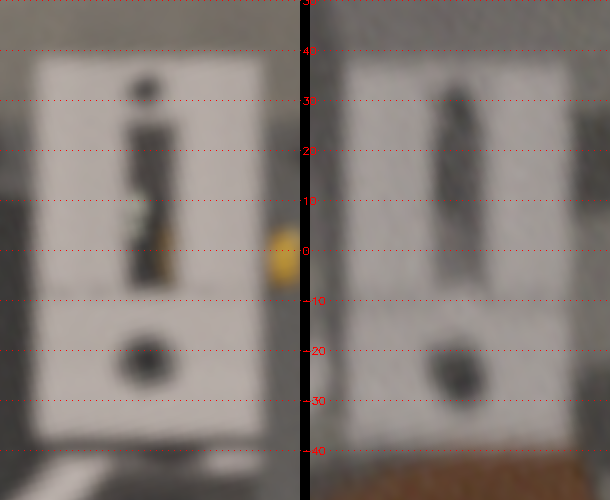

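Request:
arm_command --targets '[{"ax":0,"ay":0,"az":0,"x":0.0057,"y":0.0016,"z":0,"jaw":0},{"ax":0,"ay":0,"az":0,"x":0,"y":0,"z":0.004,"jaw":0},{"ax":0,"ay":0,"az":0,"x":0,"y":0,"z":0.004,"jaw":0},{"ax":0,"ay":0,"az":0,"x":0,"y":0,"z":0.004,"jaw":0},{"ax":0,"ay":0,"az":0,"x":0,"y":0,"z":0,"jaw":0},{"ax":0,"ay":0,"az":0,"x":0,"y":0,"z":0,"jaw":0}]'

```text
time_s: 7.08
position: [602.4, 289.8, 251.5]
orientation: [0.0, 0.989, -0.147, -0.001]
contact_force: [-0.1, -0.1, -3.2]
width: 0.085
finger_force: 45.0
```

```bash
python3 m.py; python3 -c "
from h import *
st()"
```

```text
pos [602.9 290.  252.4] [0.13 0.06 0.29] in fix [10.1 -0.5]
blade x [-6.3 -3.8 22.1 25.8 26.3] y [-4.5 -3.7  2.8  3.6  3.8] (array([9.1, 0.8]), array([ 9.1, 36.1]), 84.6)
block x [-37.8 -34.3   9.2  36.   37.3] y [-21.2 -19.7   7.8  21.6  22.5]
t 7.28 pos [603.  290.1 252.7] yaw -16.92 z [ 0.  0. -1.] q [0.32 0.38 1.23 0.   1.54 2.19] F [ 0.4 -0.4 -1.1] w 8.3 ff 45.0
```

Request:
arm_command --targets '[{"ax":0,"ay":0,"az":0,"x":-0.001,"y":-0.0003,"z":0.002,"jaw":0},{"ax":0,"ay":0,"az":0,"x":0,"y":0,"z":0.002,"jaw":0},{"ax":0,"ay":0,"az":0,"x":0,"y":0,"z":0.001,"jaw":0},{"ax":0,"ay":0,"az":0,"x":0,"y":0,"z":0.001,"jaw":0},{"ax":0,"ay":0,"az":0,"x":0,"y":0,"z":0.001,"jaw":0},{"ax":0,"ay":0,"az":0,"x":0,"y":0,"z":0.001,"jaw":0}]'

```text
time_s: 7.78
position: [602.0, 290.5, 244.3]
orientation: [0.0, 0.989, -0.147, -0.0]
contact_force: [0.4, 0.1, -2.1]
width: 0.082
finger_force: 45.0
```

Request:
arm_command --targets '[{"ax":0,"ay":0,"az":0,"x":0,"y":0,"z":0.001,"jaw":0},{"ax":0,"ay":0,"az":0,"x":0,"y":0,"z":0.001,"jaw":0},{"ax":0,"ay":0,"az":0,"x":0,"y":0,"z":0.001,"jaw":0}]'

```text
time_s: 8.03
position: [602.0, 290.5, 241.4]
orientation: [-0.0, 0.989, -0.147, 0.0]
contact_force: [0.5, 0.1, -2.6]
width: 0.08
finger_force: 45.0
```

Request:
arm_command --targets '[{"ax":0,"ay":0,"az":0,"x":0,"y":0,"z":0.0015,"jaw":0},{"ax":0,"ay":0,"az":0,"x":0,"y":0,"z":0.0015,"jaw":0},{"ax":0,"ay":0,"az":0,"x":0,"y":0,"z":0.0015,"jaw":0},{"ax":0,"ay":0,"az":0,"x":0,"y":0,"z":0.0015,"jaw":0}]'

```text
time_s: 8.37
position: [602.0, 290.5, 235.3]
orientation: [0.0, 0.989, -0.147, -0.0]
contact_force: [-0.0, -0.7, -2.2]
width: 0.082
finger_force: 45.0
```

Request:
arm_command --targets '[{"ax":0,"ay":0,"az":0,"x":0,"y":0,"z":0.0015,"jaw":0},{"ax":0,"ay":0,"az":0,"x":0,"y":0,"z":0.0015,"jaw":0},{"ax":0,"ay":0,"az":0,"x":0,"y":0,"z":0.0015,"jaw":0},{"ax":0,"ay":0,"az":0,"x":0,"y":0,"z":0.0015,"jaw":0},{"ax":0,"ay":0,"az":0,"x":0,"y":0,"z":0.0015,"jaw":0},{"ax":0,"ay":0,"az":0,"x":0,"y":0,"z":0.0015,"jaw":0},{"ax":0,"ay":0,"az":0,"x":0,"y":0,"z":0.0015,"jaw":0},{"ax":0,"ay":0,"az":0,"x":0,"y":0,"z":0.0015,"jaw":0}]'

```text
time_s: 9.03
position: [602.0, 290.6, 223.3]
orientation: [-0.0, 0.989, -0.147, 0.0]
contact_force: [-0.5, -0.5, -2.9]
width: 0.083
finger_force: 45.0
```

Request:
arm_command --targets '[{"ax":0,"ay":0,"az":0,"x":0,"y":0,"z":0.0012,"jaw":0},{"ax":0,"ay":0,"az":0,"x":0,"y":0,"z":0.0012,"jaw":0},{"ax":0,"ay":0,"az":0,"x":0,"y":0,"z":0.0012,"jaw":0},{"ax":0,"ay":0,"az":0,"x":0,"y":0,"z":0.0012,"jaw":0},{"ax":0,"ay":0,"az":0,"x":0,"y":0,"z":0.0012,"jaw":0},{"ax":0,"ay":0,"az":0,"x":0,"y":0,"z":0.0012,"jaw":0},{"ax":0,"ay":0,"az":0,"x":0,"y":0,"z":0.0012,"jaw":0},{"ax":0,"ay":0,"az":0,"x":0,"y":0,"z":0.0012,"jaw":0}]'

```text
time_s: 9.7
position: [602.0, 290.6, 213.8]
orientation: [-0.0, 0.989, -0.147, 0.0]
contact_force: [0.0, -0.3, -2.0]
width: 0.083
finger_force: 45.0
```

Request:
arm_command --targets '[{"ax":0,"ay":0,"az":0,"x":0,"y":0,"z":0.001,"jaw":0},{"ax":0,"ay":0,"az":0,"x":0,"y":0,"z":0.001,"jaw":0},{"ax":0,"ay":0,"az":0,"x":0,"y":0,"z":0.001,"jaw":0},{"ax":0,"ay":0,"az":0,"x":0,"y":0,"z":0.001,"jaw":0}]'

```text
time_s: 10.03
position: [602.0, 290.6, 209.8]
orientation: [-0.0, 0.989, -0.147, 0.0]
contact_force: [-0.0, -0.1, -1.6]
width: 0.085
finger_force: 45.0
```

Request:
arm_command --targets '[{"ax":0,"ay":0,"az":0,"x":0,"y":0,"z":0.001,"jaw":0},{"ax":0,"ay":0,"az":0,"x":0,"y":0,"z":0.001,"jaw":0},{"ax":0,"ay":0,"az":0,"x":0,"y":0,"z":0.001,"jaw":0},{"ax":0,"ay":0,"az":0,"x":0,"y":0,"z":0.001,"jaw":0}]'

```text
time_s: 10.37
position: [602.4, 291.1, 206.4]
orientation: [-0.001, 0.989, -0.147, 0.001]
contact_force: [0.4, 1.2, 0.4]
width: 0.084
finger_force: 45.0
```

Request:
arm_command --targets '[{"ax":0,"ay":0,"az":0,"x":0,"y":0,"z":0.001,"jaw":0},{"ax":0,"ay":0,"az":0,"x":0,"y":0,"z":0.001,"jaw":0},{"ax":0,"ay":0,"az":0,"x":0,"y":0,"z":0.001,"jaw":0},{"ax":0,"ay":0,"az":0,"x":0,"y":0,"z":0.001,"jaw":0}]'

```text
time_s: 10.7
position: [602.6, 291.7, 203.5]
orientation: [-0.001, 0.989, -0.147, 0.001]
contact_force: [-1.1, 3.7, 6.5]
width: 0.08
finger_force: 45.0
```

Request:
arm_command --targets '[{"ax":0,"ay":0,"az":0,"x":0,"y":0,"z":0.001,"jaw":0},{"ax":0,"ay":0,"az":0,"x":0,"y":0,"z":0.001,"jaw":0},{"ax":0,"ay":0,"az":0,"x":0,"y":0,"z":0.001,"jaw":0},{"ax":0,"ay":0,"az":0,"x":0,"y":0,"z":0.001,"jaw":0},{"ax":0,"ay":0,"az":0,"x":0,"y":0,"z":0.001,"jaw":0},{"ax":0,"ay":0,"az":0,"x":0,"y":0,"z":0.001,"jaw":0}]'

```text
time_s: 11.2
position: [602.6, 291.7, 199.0]
orientation: [-0.001, 0.989, -0.147, 0.001]
contact_force: [-1.8, 2.1, 8.8]
width: 0.084
finger_force: 45.0
```

Request:
arm_command --targets '[{"ax":0,"ay":0,"az":0,"x":0,"y":0,"z":0.001,"jaw":0},{"ax":0,"ay":0,"az":0,"x":0,"y":0,"z":0.001,"jaw":0},{"ax":0,"ay":0,"az":0,"x":0,"y":0,"z":0.001,"jaw":0},{"ax":0,"ay":0,"az":0,"x":0,"y":0,"z":0.001,"jaw":0},{"ax":0,"ay":0,"az":0,"x":0,"y":0,"z":0.001,"jaw":0},{"ax":0,"ay":0,"az":0,"x":0,"y":0,"z":0.001,"jaw":0}]'

```text
time_s: 11.7
position: [602.7, 291.7, 192.6]
orientation: [-0.001, 0.989, -0.147, 0.001]
contact_force: [-1.8, 3.0, 8.0]
width: 0.08
finger_force: 45.0
```

Request:
arm_command --targets '[{"ax":0,"ay":0,"az":0,"x":0,"y":0,"z":0.001,"jaw":0},{"ax":0,"ay":0,"az":0,"x":0,"y":0,"z":0.001,"jaw":0},{"ax":0,"ay":0,"az":0,"x":0,"y":0,"z":0.001,"jaw":0},{"ax":0,"ay":0,"az":0,"x":0,"y":0,"z":0.001,"jaw":0},{"ax":0,"ay":0,"az":0,"x":0,"y":0,"z":0.001,"jaw":0},{"ax":0,"ay":0,"az":0,"x":0,"y":0,"z":0.001,"jaw":0},{"ax":0,"ay":0,"az":0,"x":0,"y":0,"z":0.001,"jaw":0},{"ax":0,"ay":0,"az":0,"x":0,"y":0,"z":0.001,"jaw":0}]'

```text
time_s: 12.37
position: [602.6, 291.7, 184.6]
orientation: [-0.001, 0.989, -0.147, 0.001]
contact_force: [-1.4, 3.3, 8.4]
width: 0.083
finger_force: 45.0
```

Request:
arm_command --targets '[{"ax":0,"ay":0,"az":0,"x":0,"y":0,"z":0.001,"jaw":0},{"ax":0,"ay":0,"az":0,"x":0,"y":0,"z":0.001,"jaw":0},{"ax":0,"ay":0,"az":0,"x":0,"y":0,"z":0.001,"jaw":0},{"ax":0,"ay":0,"az":0,"x":0,"y":0,"z":0.0005,"jaw":0},{"ax":0,"ay":0,"az":0,"x":0,"y":0,"z":0.0005,"jaw":0}]'

```text
time_s: 12.78
position: [602.7, 291.7, 180.4]
orientation: [-0.001, 0.989, -0.147, 0.001]
contact_force: [-1.9, 2.2, 8.0]
width: 0.08
finger_force: 45.0
```

Request:
arm_command --targets '[{"ax":0,"ay":0,"az":0,"x":0,"y":0,"z":0.0005,"jaw":0},{"ax":0,"ay":0,"az":0,"x":0,"y":0,"z":0.0005,"jaw":0},{"ax":0,"ay":0,"az":0,"x":0,"y":0,"z":0.0005,"jaw":0},{"ax":0,"ay":0,"az":0,"x":0,"y":0,"z":0.0005,"jaw":0}]'

```text
time_s: 13.12
position: [602.6, 291.8, 178.4]
orientation: [-0.001, 0.989, -0.147, 0.001]
contact_force: [-1.7, 3.2, 7.3]
width: 0.085
finger_force: 45.0
```

Request:
arm_command --targets '[{"ax":0,"ay":0,"az":0,"x":0,"y":0,"z":0.0005,"jaw":0},{"ax":0,"ay":0,"az":0,"x":0,"y":0,"z":0.0005,"jaw":0},{"ax":0,"ay":0,"az":0,"x":0,"y":0,"z":0.0005,"jaw":0},{"ax":0,"ay":0,"az":0,"x":0,"y":0,"z":0.0005,"jaw":0}]'

```text
time_s: 13.45
position: [602.7, 291.8, 176.4]
orientation: [-0.001, 0.989, -0.147, 0.001]
contact_force: [-1.3, 2.9, 7.2]
width: 0.083
finger_force: 45.0
```

Request:
arm_command --targets '[{"ax":0,"ay":0,"az":0,"x":0,"y":0,"z":0.0005,"jaw":0},{"ax":0,"ay":0,"az":0,"x":0,"y":0,"z":0.0005,"jaw":0},{"ax":0,"ay":0,"az":0,"x":0,"y":0,"z":0.0005,"jaw":0},{"ax":0,"ay":0,"az":0,"x":0,"y":0,"z":0.0005,"jaw":0}]'

```text
time_s: 13.78
position: [602.6, 291.7, 174.3]
orientation: [-0.001, 0.989, -0.147, 0.001]
contact_force: [-2.8, 2.9, 7.2]
width: 0.08
finger_force: 45.0
```

Request:
arm_command --targets '[{"ax":0,"ay":0,"az":0,"x":0,"y":0,"z":0.0005,"jaw":0},{"ax":0,"ay":0,"az":0,"x":0,"y":0,"z":0.0005,"jaw":0},{"ax":0,"ay":0,"az":0,"x":0,"y":0,"z":0.0005,"jaw":0},{"ax":0,"ay":0,"az":0,"x":0,"y":0,"z":0.0005,"jaw":0},{"ax":0,"ay":0,"az":0,"x":0,"y":0,"z":0.0005,"jaw":0}]'

```text
time_s: 14.2
position: [602.7, 291.8, 171.8]
orientation: [-0.001, 0.989, -0.147, 0.001]
contact_force: [-2.0, 3.1, 8.1]
width: 0.083
finger_force: 45.0
```

Request:
arm_command --targets '[{"ax":0,"ay":0,"az":0,"x":0,"y":0,"z":0.0005,"jaw":0},{"ax":0,"ay":0,"az":0,"x":0,"y":0,"z":0.0005,"jaw":0},{"ax":0,"ay":0,"az":0,"x":0,"y":0,"z":0.0005,"jaw":0},{"ax":0,"ay":0,"az":0,"x":0,"y":0,"z":0.0005,"jaw":0},{"ax":0,"ay":0,"az":0,"x":0,"y":0,"z":0.0005,"jaw":0}]'

```text
time_s: 14.62
position: [602.7, 291.8, 169.4]
orientation: [-0.001, 0.989, -0.147, 0.001]
contact_force: [-0.7, 2.4, 7.2]
width: 0.079
finger_force: 45.0
```

Request:
arm_command --targets '[{"ax":0,"ay":0,"az":0,"x":0,"y":0,"z":0.0005,"jaw":0},{"ax":0,"ay":0,"az":0,"x":0,"y":0,"z":0.0005,"jaw":0},{"ax":0,"ay":0,"az":0,"x":0,"y":0,"z":0.0005,"jaw":0},{"ax":0,"ay":0,"az":0,"x":0,"y":0,"z":0.0005,"jaw":0},{"ax":0,"ay":0,"az":0,"x":0,"y":0,"z":0.0005,"jaw":0}]'

```text
time_s: 15.03
position: [602.7, 291.8, 166.9]
orientation: [-0.001, 0.989, -0.147, 0.001]
contact_force: [-1.6, 2.3, 8.4]
width: 0.079
finger_force: 45.0
```

Request:
arm_command --targets '[{"ax":0,"ay":0,"az":0,"x":0,"y":0,"z":0.0005,"jaw":0},{"ax":0,"ay":0,"az":0,"x":0,"y":0,"z":0.0005,"jaw":0},{"ax":0,"ay":0,"az":0,"x":0,"y":0,"z":0.0005,"jaw":0},{"ax":0,"ay":0,"az":0,"x":0,"y":0,"z":0.0005,"jaw":0},{"ax":0,"ay":0,"az":0,"x":0,"y":0,"z":0.0005,"jaw":0}]'

```text
time_s: 15.45
position: [602.7, 291.8, 164.4]
orientation: [-0.001, 0.989, -0.147, 0.001]
contact_force: [-1.8, 4.0, 7.8]
width: 0.082
finger_force: 45.0
```

Request:
arm_command --targets '[{"ax":0,"ay":0,"az":0,"x":0,"y":0,"z":0.0005,"jaw":0},{"ax":0,"ay":0,"az":0,"x":0,"y":0,"z":0.0005,"jaw":0},{"ax":0,"ay":0,"az":0,"x":0,"y":0,"z":0.0005,"jaw":0},{"ax":0,"ay":0,"az":0,"x":0,"y":0,"z":0.0005,"jaw":0},{"ax":0,"ay":0,"az":0,"x":0,"y":0,"z":0.0005,"jaw":0}]'

```text
time_s: 15.87
position: [602.7, 291.8, 161.8]
orientation: [-0.001, 0.989, -0.147, 0.001]
contact_force: [-0.8, 2.3, 8.1]
width: 0.084
finger_force: 45.0
```

Request:
arm_command --targets '[{"ax":0,"ay":0,"az":0,"x":0,"y":0,"z":0.0005,"jaw":0},{"ax":0,"ay":0,"az":0,"x":0,"y":0,"z":0.0005,"jaw":0},{"ax":0,"ay":0,"az":0,"x":0,"y":0,"z":0.0005,"jaw":0},{"ax":0,"ay":0,"az":0,"x":0,"y":0,"z":0.0005,"jaw":0},{"ax":0,"ay":0,"az":0,"x":0,"y":0,"z":0.0005,"jaw":0}]'

```text
time_s: 16.28
position: [602.7, 291.8, 159.3]
orientation: [-0.001, 0.989, -0.147, 0.001]
contact_force: [-1.7, 2.7, 7.5]
width: 0.084
finger_force: 45.0
```

Request:
arm_command --targets '[{"ax":0,"ay":0,"az":0,"x":0,"y":0,"z":0.0005,"jaw":0},{"ax":0,"ay":0,"az":0,"x":0,"y":0,"z":0.0005,"jaw":0},{"ax":0,"ay":0,"az":0,"x":0,"y":0,"z":0.0005,"jaw":0},{"ax":0,"ay":0,"az":0,"x":0,"y":0,"z":0.0005,"jaw":0},{"ax":0,"ay":0,"az":0,"x":0,"y":0,"z":0.0005,"jaw":0}]'

```text
time_s: 16.7
position: [602.7, 291.8, 156.8]
orientation: [-0.001, 0.989, -0.147, 0.001]
contact_force: [-1.9, 2.8, 8.0]
width: 0.084
finger_force: 45.0
```

Request:
arm_command --targets '[{"ax":0,"ay":0,"az":0,"x":0,"y":0,"z":0.0005,"jaw":0},{"ax":0,"ay":0,"az":0,"x":0,"y":0,"z":0.0005,"jaw":0},{"ax":0,"ay":0,"az":0,"x":0,"y":0,"z":0.0005,"jaw":0},{"ax":0,"ay":0,"az":0,"x":0,"y":0,"z":0.0005,"jaw":0},{"ax":0,"ay":0,"az":0,"x":0,"y":0,"z":0.0005,"jaw":0}]'

```text
time_s: 17.12
position: [602.7, 291.8, 154.3]
orientation: [-0.001, 0.989, -0.147, 0.001]
contact_force: [-0.9, 3.3, 8.2]
width: 0.082
finger_force: 45.0
```

Request:
arm_command --targets '[{"ax":0,"ay":0,"az":0,"x":0,"y":0,"z":0.0005,"jaw":0},{"ax":0,"ay":0,"az":0,"x":0,"y":0,"z":0.0005,"jaw":0},{"ax":0,"ay":0,"az":0,"x":0,"y":0,"z":0.0005,"jaw":0},{"ax":0,"ay":0,"az":0,"x":0,"y":0,"z":0.0005,"jaw":0},{"ax":0,"ay":0,"az":0,"x":0,"y":0,"z":0.0005,"jaw":0}]'

```text
time_s: 17.53
position: [602.7, 291.8, 151.8]
orientation: [-0.001, 0.989, -0.147, 0.001]
contact_force: [-1.3, 2.6, 7.5]
width: 0.082
finger_force: 45.0
```

Request:
arm_command --targets '[{"ax":0,"ay":0,"az":0,"x":0,"y":0,"z":0.0005,"jaw":0},{"ax":0,"ay":0,"az":0,"x":0,"y":0,"z":0.0005,"jaw":0},{"ax":0,"ay":0,"az":0,"x":0,"y":0,"z":0.0005,"jaw":0},{"ax":0,"ay":0,"az":0,"x":0,"y":0,"z":0.0005,"jaw":0},{"ax":0,"ay":0,"az":0,"x":0,"y":0,"z":0.0005,"jaw":0}]'

```text
time_s: 17.95
position: [602.7, 291.8, 149.3]
orientation: [-0.001, 0.989, -0.147, 0.001]
contact_force: [-1.1, 3.4, 6.2]
width: 0.085
finger_force: 45.0
```

Request:
arm_command --targets '[{"ax":0,"ay":0,"az":0,"x":0,"y":0,"z":0.0005,"jaw":0},{"ax":0,"ay":0,"az":0,"x":0,"y":0,"z":0.0005,"jaw":0},{"ax":0,"ay":0,"az":0,"x":0,"y":0,"z":0.0005,"jaw":0},{"ax":0,"ay":0,"az":0,"x":0,"y":0,"z":0.0005,"jaw":0},{"ax":0,"ay":0,"az":0,"x":0,"y":0,"z":0.0005,"jaw":0}]'

```text
time_s: 18.37
position: [602.8, 291.9, 149.1]
orientation: [-0.001, 0.989, -0.147, 0.001]
contact_force: [-4.7, 2.0, 17.5]
width: 0.08
finger_force: 45.0
```

```bash
python3 -c "
from h import *
d=grab('side');W=cloud(d);s,M=st();L=(W-s['position'])@M
m=(abs(L[...,0])<28)&(abs(L[...,1])<14)&(W[...,2]>185)&(W[...,2]<225);
import numpy as np
zz=W[m][:,2];print(m.sum(),np.percentile(zz,[5,50,95,99]).round(1))
# dark pixel below the block top: blade top rows
cv2.imwrite('pics/s4.png',cv2.resize(d['color'][130:330,200:350],None,fx=3.9,fy=3,interpolation=cv2.INTER_CUBIC)[:,:,::-1])"
```

```text
t 18.42 pos [602.8 291.9 149.1] yaw -16.9 z [ 0.003  0.002 -1.   ] q [0.32 0.45 1.35 0.   1.34 2.19] F [-4.5  1.3 14.7] w 7.7 ff 45.0
378 [187.4 202.2 222.1 224.3]
```

View pics/s4.png

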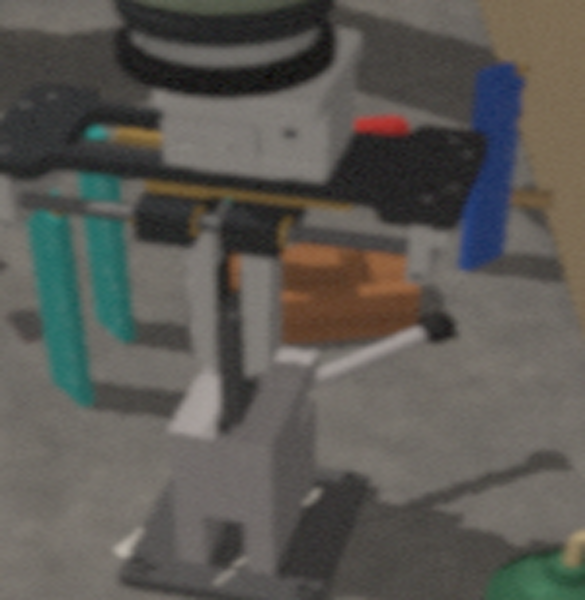

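Request:
arm_command --targets '[{"ax":0,"ay":0,"az":0,"x":0,"y":0,"z":0.0003,"jaw":0},{"ax":0,"ay":0,"az":0,"x":0,"y":0,"z":0.0003,"jaw":0},{"ax":0,"ay":0,"az":0,"x":0,"y":0,"z":0.0003,"jaw":0}]'

```text
time_s: 18.67
position: [602.8, 291.9, 149.1]
orientation: [-0.001, 0.989, -0.147, 0.001]
contact_force: [-5.1, 1.1, 18.6]
width: 0.08
finger_force: 45.0
```

Request:
arm_command --targets '[{"ax":0,"ay":0,"az":0,"x":0,"y":0,"z":0.0004,"jaw":0},{"ax":0,"ay":0,"az":0,"x":0,"y":0,"z":0.0004,"jaw":0},{"ax":0,"ay":0,"az":0,"x":0,"y":0,"z":0,"jaw":0}]'

```text
time_s: 18.92
position: [602.8, 291.9, 149.1]
orientation: [-0.001, 0.989, -0.147, 0.002]
contact_force: [-6.9, 1.5, 20.0]
width: 0.081
finger_force: 45.0
```

Request:
arm_command --targets '[{"ax":0,"ay":0,"az":0,"x":0,"y":0,"z":0.0004,"jaw":0},{"ax":0,"ay":0,"az":0,"x":0,"y":0,"z":0.0003,"jaw":0},{"ax":0,"ay":0,"az":0,"x":0,"y":0,"z":0,"jaw":0},{"ax":0,"ay":0,"az":0,"x":0,"y":0,"z":0,"jaw":0}]'

```text
time_s: 19.25
position: [602.9, 291.9, 149.0]
orientation: [-0.002, 0.989, -0.147, 0.002]
contact_force: [-7.9, 0.5, 22.8]
width: 0.084
finger_force: 45.0
```

Request:
arm_command --targets '[{"ax":0,"ay":0,"az":0,"x":0,"y":0,"z":0,"jaw":0.04},{"ax":0,"ay":0,"az":0,"x":0,"y":0,"z":0,"jaw":0.04},{"ax":0,"ay":0,"az":0,"x":0,"y":0,"z":0,"jaw":0.04},{"ax":0,"ay":0,"az":0,"x":0,"y":0,"z":0,"jaw":0.04}]'

```text
time_s: 19.58
position: [601.4, 289.8, 140.6]
orientation: [0.001, 0.989, -0.147, -0.001]
contact_force: [0.1, -0.2, 0.4]
width: 0.333
finger_force: 0.0
```

```bash
python3 -c "
from h import *
st()"
```

```text
t 19.58 pos [601.4 289.8 140.6] yaw -16.94 z [-0.002 -0.002 -1.   ] q [ 0.32  0.45  1.35 -0.    1.34  2.19] F [ 0.1 -0.2  0.4] w 31.3 ff 0.0
```

Request:
arm_command --targets '[{"ax":0,"ay":0,"az":0,"x":0,"y":0,"z":-0.03,"jaw":0.04},{"ax":0,"ay":0,"az":0,"x":0,"y":0,"z":-0.03,"jaw":0.04},{"ax":0,"ay":0,"az":0,"x":0,"y":0,"z":-0.03,"jaw":0.04},{"ax":0,"ay":0,"az":0,"x":0,"y":0,"z":-0.01,"jaw":0.04},{"ax":0,"ay":0,"az":0,"x":-0.02,"y":-0.022,"z":0,"jaw":0},{"ax":0,"ay":0,"az":0,"x":-0.02,"y":-0.022,"z":0,"jaw":0},{"ax":0,"ay":0,"az":0,"x":-0.02,"y":-0.022,"z":0,"jaw":0},{"ax":0,"ay":0,"az":0,"x":-0.004,"y":-0.005,"z":0,"jaw":0}]'

```text
time_s: 20.25
position: [558.6, 380.4, 240.0]
orientation: [0.0, 0.989, -0.145, -0.002]
contact_force: [-0.1, 0.7, -0.6]
width: 0.182
finger_force: 0.0
```

Request:
arm_command --targets '[{"ax":0,"ay":0,"az":0,"x":0,"y":0,"z":0,"jaw":0},{"ax":0,"ay":0,"az":0,"x":0,"y":0,"z":0,"jaw":0},{"ax":0,"ay":0,"az":0,"x":0,"y":0,"z":0,"jaw":0}]'

```text
time_s: 20.5
position: [561.9, 375.7, 241.0]
orientation: [0.001, 0.989, -0.148, -0.0]
contact_force: [-0.9, -0.3, 0.2]
width: 0.008
finger_force: 0.0
```

```bash
python3 -c "
from h import *
d=grab('side')
to(560.8,376.1,92)
W=cloud(d);X,Y,Z=np.moveaxis(W,-1,0);c=d['color'].astype(int)
m=(c.max(-1)<45)&(abs(X-525)<30)&(abs(Y-382)<30)&(Z>80)&(Z<125); print('ball',m.sum(),np.median(W[m],0))
m=(abs(X-600)<40)&(abs(Y-291)<25)&(Z>130)&(Z<215);print('blade',rect(W[m][:,:2]),np.percentile(Z[m],99))
for lo in (130,160): q=m&(Z>lo)&(Z<lo+30);print(lo,np.median(W[q],0),rect(W[q][:,:2]))
"
```

```text
t 20.55 pos [562.1 375.6 241.2] yaw -17.02 z [-0.001 -0.001 -1.   ] q [ 0.46  0.4   1.22 -0.    1.52  2.33] F [ 0.8 -0.4  0.2] w 0.6 ff 0.0
shift mm [ -1.3  -0.3 149.2]
ball 25 [530.35898292 384.6416712  106.50030329]
blade (array([601.5, 292.6]), array([ 8.6, 36.2]), 73.2) 193.82474002707713
130 [614.80455078 292.19136383 145.13630077] (array([602.8, 293.8]), array([ 7.9, 34.6]), 66.9)
160 [612.89863236 292.89474869 176.80580263] (array([601.5, 292.6]), array([ 8.6, 36.2]), 73.2)
```

Request:
arm_command --targets '[{"ax":0,"ay":0,"az":0,"x":0,"y":0,"z":0.035,"jaw":0},{"ax":0,"ay":0,"az":0,"x":0,"y":0,"z":0.035,"jaw":0},{"ax":0,"ay":0,"az":0,"x":0,"y":0,"z":0.035,"jaw":0},{"ax":0,"ay":0,"az":0,"x":0,"y":0,"z":0.025,"jaw":0},{"ax":0,"ay":0,"az":0,"x":0,"y":0,"z":0.015,"jaw":0},{"ax":0,"ay":0,"az":0,"x":0,"y":0,"z":0.005,"jaw":0},{"ax":0,"ay":0,"az":0,"x":0,"y":0,"z":0,"jaw":0},{"ax":0,"ay":0,"az":0,"x":0,"y":0,"z":0,"jaw":0}]'

```text
time_s: 21.22
position: [562.6, 376.7, 92.9]
orientation: [-0.0, 0.989, -0.148, 0.001]
contact_force: [-0.1, 0.6, -0.4]
width: 0.007
finger_force: 0.0
```

```bash
cat > l.py <<'E'
from h import *
s,M=st(); p=s['position'].copy(); H=np.array([571.7,300.0])
print('polar',np.hypot(*(p[:2]-H)).round(1),np.degrees(np.arctan2(*(p[:2]-H)[::-1])).round(1))
prev=p[:2]
for lev in np.arange(0.2,1.35,.1):
    th=np.radians(-16.9+125)+lev; r=np.array([np.cos(th),np.sin(th)]);t=np.array([-r[1],r[0]])
    ff=th+np.radians(16.9); off=5+8*abs(np.sin(ff))+12.5*abs(np.cos(ff))
    q=H+72*r-off*t; d=M.T@np.r_[q-prev,0]; print(round(lev,2),q.round(1),'tool',d.round(1)); prev=q
E
python3 l.py
```

```text
t 21.22 pos [562.6 376.7  92.9] yaw -16.99 z [ 0.001  0.001 -1.   ] q [ 0.46  0.52  1.37 -0.    1.26  2.33] F [-0.1  0.6 -0.4] w 0.6 ff 0.0
polar 77.2 96.8
0.2 [553.2 372.3] tool [-7.7  7.  -0. ]
0.3 [546.3 370.2] tool [-6.  4. -0.]
0.4 [539.4 367.3] tool [-5.7  4.7 -0. ]
0.5 [532.8 363.7] tool [-5.3  5.4 -0. ]
0.6 [526.5 359.3] tool [-4.8  6.  -0. ]
0.7 [520.6 354.2] tool [-4.1  6.6 -0. ]
0.8 [515.2 348.4] tool [-3.4  7.2 -0. ]
0.9 [510.4 341.9] tool [-2.7  7.6 -0. ]
1.0 [506.5 335.4] tool [-1.8  7.3 -0. ]
1.1 [503.4 329.4] tool [-1.2  6.7 -0. ]
1.2 [500.9 323. ] tool [-0.6  6.9 -0. ]
1.3 [498.9 316.2] tool [ 0.1  7.1 -0. ]
```

Request:
arm_command --targets '[{"ax":0,"ay":0,"az":0,"x":-0.004,"y":0.0035,"z":0.001,"jaw":0},{"ax":0,"ay":0,"az":0,"x":-0.004,"y":0.0035,"z":0,"jaw":0},{"ax":0,"ay":0,"az":0,"x":-0.003,"y":0.002,"z":0,"jaw":0},{"ax":0,"ay":0,"az":0,"x":-0.003,"y":0.002,"z":0,"jaw":0},{"ax":0,"ay":0,"az":0,"x":-0.003,"y":0.0023,"z":0,"jaw":0},{"ax":0,"ay":0,"az":0,"x":-0.0027,"y":0.0023,"z":0,"jaw":0}]'

```text
time_s: 21.72
position: [538.6, 368.0, 92.1]
orientation: [-0.001, 0.989, -0.147, 0.001]
contact_force: [1.9, -0.1, 2.3]
width: 0.005
finger_force: 1.0
```

Request:
arm_command --targets '[{"ax":0,"ay":0,"az":0,"x":-0.0027,"y":0.0027,"z":0,"jaw":0},{"ax":0,"ay":0,"az":0,"x":-0.0027,"y":0.0027,"z":0,"jaw":0},{"ax":0,"ay":0,"az":0,"x":-0.0024,"y":0.003,"z":0,"jaw":0},{"ax":0,"ay":0,"az":0,"x":-0.0024,"y":0.003,"z":0,"jaw":0},{"ax":0,"ay":0,"az":0,"x":-0.002,"y":0.0033,"z":0,"jaw":0},{"ax":0,"ay":0,"az":0,"x":-0.002,"y":0.0033,"z":0,"jaw":0}]'

```text
time_s: 22.22
position: [518.6, 354.7, 90.7]
orientation: [0.0, 0.989, -0.147, -0.0]
contact_force: [1.5, -0.3, 1.3]
width: 0.006
finger_force: 0.6
```

```bash
python3 -c "
from h import *
st()
d=grab('side');W=cloud(d);X,Y,Z=np.moveaxis(W,-1,0);c=d['color'].astype(int)
m=(c.max(-1)<45)&(abs(X-500)<60)&(abs(Y-350)<60)&(Z>85)&(Z<120); print('ball',m.sum(),np.median(W[m],0))"
```

```text
t 22.22 pos [518.6 354.7  90.7] yaw -16.92 z [-0.001  0.    -1.   ] q [0.46 0.43 1.5  0.   1.21 2.33] F [ 1.5 -0.3  1.3] w 0.5 ff 0.6
ball 0 [nan nan nan]
  return _methods._mean(a, axis=axis, dtype=dtype,
  ret = um.true_divide(
```

Contact with the light swing force felt (~2 N); continuing to about 0.95.

Request:
arm_command --targets '[{"ax":0,"ay":0,"az":0,"x":-0.0017,"y":0.0036,"z":0,"jaw":0},{"ax":0,"ay":0,"az":0,"x":-0.0017,"y":0.0036,"z":0,"jaw":0},{"ax":0,"ay":0,"az":0,"x":-0.0013,"y":0.0038,"z":0,"jaw":0},{"ax":0,"ay":0,"az":0,"x":-0.0013,"y":0.0038,"z":0,"jaw":0}]'

```text
time_s: 22.6
position: [508.9, 342.1, 90.8]
orientation: [0.0, 0.989, -0.147, -0.0]
contact_force: [1.5, 1.1, -0.1]
width: 0.007
finger_force: 0.6
```

Request:
arm_command --targets '[{"ax":0,"ay":0,"az":0,"x":-0.0005,"y":0.0018,"z":0,"jaw":0},{"ax":0,"ay":0,"az":0,"x":-0.0005,"y":0.0018,"z":0,"jaw":0}]'

```text
time_s: 22.77
position: [507.0, 339.1, 90.9]
orientation: [-0.0, 0.989, -0.147, -0.0]
contact_force: [0.8, 0.5, -1.2]
width: 0.005
finger_force: 0.6
```

Request:
arm_command --targets '[{"ax":0,"ay":0,"az":0,"x":-0.0005,"y":0.0018,"z":0,"jaw":0},{"ax":0,"ay":0,"az":0,"x":-0.0005,"y":0.0018,"z":0,"jaw":0}]'

```text
time_s: 22.93
position: [505.4, 336.2, 91.1]
orientation: [-0.0, 0.989, -0.147, 0.0]
contact_force: [2.4, 1.2, 0.0]
width: 0.004
finger_force: 0.9
```

Request:
arm_command --targets '[{"ax":0,"ay":0,"az":0,"x":-0.0004,"y":0.0018,"z":0,"jaw":0},{"ax":0,"ay":0,"az":0,"x":-0.0004,"y":0.0018,"z":0,"jaw":0}]'

```text
time_s: 23.1
position: [503.8, 333.3, 91.3]
orientation: [-0.001, 0.989, -0.147, 0.001]
contact_force: [2.5, 2.3, -0.8]
width: 0.004
finger_force: 1.4
```

Stiffening begins.

Request:
arm_command --targets '[{"ax":0,"ay":0,"az":0,"x":-0.0003,"y":0.0018,"z":0,"jaw":0},{"ax":0,"ay":0,"az":0,"x":-0.0003,"y":0.0018,"z":0,"jaw":0}]'

```text
time_s: 23.27
position: [502.5, 330.2, 91.5]
orientation: [-0.001, 0.989, -0.147, 0.001]
contact_force: [3.3, 3.3, 1.4]
width: 0.007
finger_force: 1.8
```

Request:
arm_command --targets '[{"ax":0,"ay":0,"az":0,"x":-0.0002,"y":0.0014,"z":0,"jaw":0},{"ax":0,"ay":0,"az":0,"x":-0.0002,"y":0.0014,"z":0,"jaw":0}]'

```text
time_s: 23.43
position: [501.5, 327.7, 91.6]
orientation: [-0.001, 0.989, -0.147, 0.001]
contact_force: [4.0, 4.2, 0.4]
width: 0.003
finger_force: 2.1
```

Request:
arm_command --targets '[{"ax":0,"ay":0,"az":0,"x":-0.0001,"y":0.0015,"z":0,"jaw":0},{"ax":0,"ay":0,"az":0,"x":-0.0001,"y":0.0015,"z":0,"jaw":0}]'

```text
time_s: 23.6
position: [500.6, 325.3, 91.8]
orientation: [-0.001, 0.989, -0.147, 0.001]
contact_force: [3.6, 4.5, 1.0]
width: 0.006
finger_force: 2.3
```

Request:
arm_command --targets '[{"ax":0,"ay":0,"az":0,"x":0,"y":0.0015,"z":0,"jaw":0},{"ax":0,"ay":0,"az":0,"x":0,"y":0.0015,"z":0,"jaw":0}]'

```text
time_s: 23.77
position: [500.0, 322.8, 92.1]
orientation: [-0.002, 0.989, -0.147, 0.002]
contact_force: [4.3, 5.0, 0.5]
width: 0.007
finger_force: 2.6
```

Request:
arm_command --targets '[{"ax":0,"ay":0,"az":0,"x":0,"y":0.0015,"z":0,"jaw":0},{"ax":0,"ay":0,"az":0,"x":0,"y":0.0015,"z":0,"jaw":0}]'

```text
time_s: 23.93
position: [499.5, 320.3, 92.3]
orientation: [-0.002, 0.989, -0.147, 0.002]
contact_force: [3.8, 6.4, 2.4]
width: 0.004
finger_force: 3.0
```

Request:
arm_command --targets '[{"ax":0,"ay":0,"az":0,"x":0,"y":0.0015,"z":0,"jaw":0},{"ax":0,"ay":0,"az":0,"x":0,"y":0.0015,"z":0,"jaw":0}]'

```text
time_s: 24.1
position: [498.9, 317.8, 92.6]
orientation: [-0.003, 0.989, -0.147, 0.002]
contact_force: [4.9, 6.8, 1.2]
width: 0.006
finger_force: 3.2
```

```bash
python3 -c "
from h import *
st()
d=grab('side');W=cloud(d);X,Y,Z=np.moveaxis(W,-1,0)
m=(abs(X-600)<40)&(abs(Y-291)<25)&(Z>130)&(Z<215);print('blade',rect(W[m][:,:2]),np.percentile(Z[m],99),np.median(W[m],0))"
```

```text
t 24.1 pos [498.9 317.8  92.6] yaw -16.93 z [ 0.005  0.005 -1.   ] q [0.42 0.35 1.61 0.   1.18 2.28] F [4.9 6.8 1.2] w 0.6 ff 3.2
blade (array([602.6, 292.3]), array([ 8.8, 34.9]), 72.2) 194.00207931433437 [612.79034011 291.91291539 168.73501219]
```

Request:
arm_command --targets '[{"ax":0,"ay":0,"az":0,"x":0,"y":0.0015,"z":0.001,"jaw":0},{"ax":0,"ay":0,"az":0,"x":0,"y":0.0015,"z":0.001,"jaw":0}]'

```text
time_s: 24.32
position: [498.8, 315.8, 92.1]
orientation: [-0.004, 0.989, -0.147, 0.003]
contact_force: [2.8, 8.0, 9.6]
width: 0.008
finger_force: 6.5
```

Request:
arm_command --targets '[{"ax":0,"ay":0,"az":0,"x":0.0001,"y":0.0015,"z":0,"jaw":0},{"ax":0,"ay":0,"az":0,"x":0.0001,"y":0.0015,"z":0,"jaw":0}]'

```text
time_s: 24.48
position: [498.7, 313.2, 92.3]
orientation: [-0.004, 0.989, -0.147, 0.004]
contact_force: [5.0, 7.5, 6.5]
width: 0.0
finger_force: 5.0
```

Request:
arm_command --targets '[{"ax":0,"ay":0,"az":0,"x":0.0002,"y":0.0015,"z":0,"jaw":0},{"ax":0,"ay":0,"az":0,"x":0.0002,"y":0.0015,"z":0,"jaw":0}]'

```text
time_s: 24.65
position: [498.7, 310.6, 92.4]
orientation: [-0.005, 0.989, -0.147, 0.004]
contact_force: [5.5, 9.8, 5.3]
width: 0.005
finger_force: 5.3
```

```bash
python3 -c "
from h import *
from p import ortho,c,fx,fy
st();s=readout.observe();print(s['wrist_torque'])
d=grab('side')
cv2.imwrite('pics/s5.png',cv2.resize(d['color'][170:330,220:350],None,fx=4.5,fy=3.7,interpolation=cv2.INTER_CUBIC)[:,:,::-1])"
```

```text
t 24.65 pos [498.7 310.6  92.4] yaw -16.92 z [ 0.009  0.008 -1.   ] q [0.41 0.34 1.62 0.   1.17 2.27] F [5.5 9.8 5.3] w 0.5 ff 5.3
[ 1.85173298 -0.99819744  0.1600864 ]
```

View pics/s5.png

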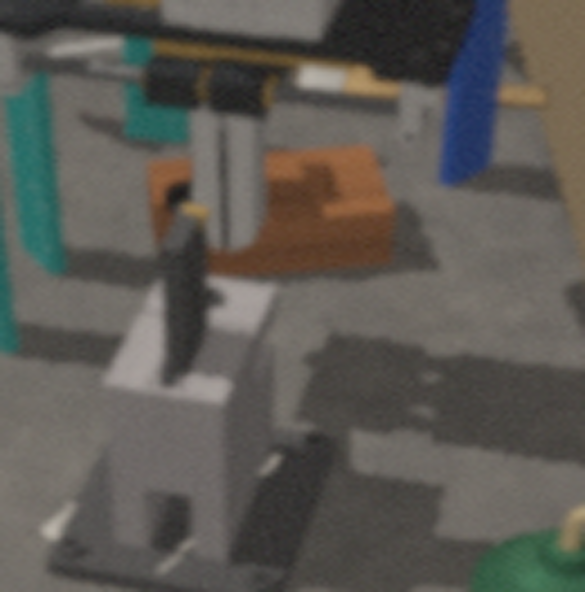

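Request:
arm_command --targets '[{"ax":0,"ay":0,"az":0,"x":0.0002,"y":0.0015,"z":0,"jaw":0},{"ax":0,"ay":0,"az":0,"x":0.0002,"y":0.0015,"z":0,"jaw":0}]'

```text
time_s: 24.87
position: [498.7, 308.0, 92.5]
orientation: [-0.005, 0.989, -0.147, 0.005]
contact_force: [6.0, 10.2, 4.6]
width: 0.007
finger_force: 4.9
```

```bash
python3 -c "
from h import *
from p import project
d=grab('side');c=d['color'].astype(int);st()
H=np.array([571.7,300.0])
for lev in np.arange(.9,1.5,.05):
    th=np.radians(108.1)+lev;q=np.r_[H+94*np.array([np.cos(th),np.sin(th)]),100.]
    u,v=project(d,q);u,v=int(round(u)),int(round(v));print(round(lev,2),u,v,c[v-2:v+3,u-2:u+3].mean().round())
"
```

```text
t 24.92 pos [498.5 307.4  92.5] yaw -16.92 z [ 0.01   0.008 -1.   ] q [0.4  0.33 1.63 0.   1.17 2.27] F [5.9 6.9 5.6] w 0.2 ff 4.6
0.9 282 226 65.0
0.95 280 225 67.0
1.0 278 225 77.0
1.05 275 224 105.0
1.1 273 224 118.0
1.15 270 224 106.0
1.2 268 224 97.0
1.25 265 224 113.0
1.3 263 224 115.0
1.35 260 224 78.0
1.4 258 224 53.0
1.45 255 225 58.0
```

Request:
arm_command --targets '[{"ax":0,"ay":0,"az":0,"x":0.0003,"y":0.0012,"z":0,"jaw":0},{"ax":0,"ay":0,"az":0,"x":0.0003,"y":0.0012,"z":0,"jaw":0}]'

```text
time_s: 25.08
position: [498.6, 305.7, 92.6]
orientation: [-0.005, 0.989, -0.147, 0.005]
contact_force: [6.7, 11.6, 3.6]
width: 0.006
finger_force: 5.5
```

```bash
python3 -c "
from h import *
st();d=grab('side');st();W=cloud(d);X,Y,Z=np.moveaxis(W,-1,0)
m=(abs(X-600)<40)&(abs(Y-291)<25)&(Z>130)&(Z<215);print('blade',rect(W[m][:,:2]),np.percentile(Z[m],99),np.median(W[m],0))
c=d['color'].astype(int).mean(-1)
for v in (222,224): print([(u,int(c[v-1:v+2,u].mean())) for u in range(245,272)])"
```

```text
t 25.08 pos [498.6 305.7  92.6] yaw -16.94 z [ 0.011  0.009 -1.   ] q [0.4  0.33 1.63 0.   1.16 2.26] F [ 6.7 11.6  3.6] w 0.5 ff 5.5
t 25.13 pos [498.4 305.3  92.6] yaw -16.93 z [ 0.01   0.008 -1.   ] q [0.4  0.33 1.63 0.   1.16 2.26] F [6.5 7.1 5.1] w 0.2 ff 4.8
blade (array([601.9, 292.6]), array([ 8.7, 35.6]), 72.4) 193.67472152756176 [613.35385145 291.92031241 169.19888645]
[(245, 109), (246, 108), (247, 108), (248, 108), (249, 106), (250, 106), (251, 101), (252, 89), (253, 68), (254, 47), (255, 33), (256, 30), (257, 34), (258, 38), (259, 58), (260, 90), (261, 111), (262, 119), (263, 121), (264, 118), (265, 109), (266, 85), (267, 82), (268, 107), (269, 119), (270, 121), (271, 122)]
[(245, 108), (246, 106), (247, 107), (248, 108), (249, 105), (250, 106), (251, 103), (252, 87), (253, 64), (254, 41), (255, 37), (256, 37), (257, 53), (258, 57), (259, 68), (260, 92), (261, 117), (262, 124), (263, 124), (264, 122), (265, 111), (266, 86), (267, 80), (268, 106), (269, 119), (270, 121), (271, 122)]
```

Request:
arm_command --targets '[{"ax":0,"ay":0,"az":0,"x":0.0003,"y":0.0008,"z":0,"jaw":0},{"ax":0,"ay":0,"az":0,"x":0,"y":0,"z":0,"jaw":0},{"ax":0,"ay":0,"az":0,"x":0,"y":0,"z":0,"jaw":0}]'

```text
time_s: 25.38
position: [498.5, 304.3, 92.6]
orientation: [-0.005, 0.989, -0.147, 0.004]
contact_force: [6.4, 8.6, 4.5]
width: 0.005
finger_force: 5.0
```

Request:
arm_command --targets '[{"ax":0,"ay":0,"az":0,"x":0.001,"y":-0.008,"z":0,"jaw":0},{"ax":0,"ay":0,"az":0,"x":0,"y":-0.015,"z":0,"jaw":0},{"ax":0,"ay":0,"az":0,"x":0,"y":-0.015,"z":0,"jaw":0},{"ax":0,"ay":0,"az":0,"x":0,"y":0,"z":0,"jaw":0},{"ax":0,"ay":0,"az":0,"x":0,"y":0,"z":-0.035,"jaw":0},{"ax":0,"ay":0,"az":0,"x":0,"y":0,"z":-0.035,"jaw":0},{"ax":0,"ay":0,"az":0,"x":0,"y":0,"z":-0.035,"jaw":0},{"ax":0,"ay":0,"az":0,"x":0,"y":0,"z":-0.035,"jaw":0}]'

```text
time_s: 26.05
position: [504.3, 334.8, 228.8]
orientation: [0.002, 0.989, -0.147, -0.002]
contact_force: [0.3, 0.2, -0.4]
width: 0.008
finger_force: 0.0
```

```bash
python3 -c "
from h import *
d=grab('side');st();W=cloud(d);X,Y,Z=np.moveaxis(W,-1,0)
m=(abs(X-600)<40)&(abs(Y-291)<25)&(Z>130)&(Z<215);print('blade',rect(W[m][:,:2]),np.percentile(Z[m],99),np.median(W[m],0))
for lo in(130,160): q=m&(Z>lo)&(Z<lo+30);print(np.median(W[q],0),np.percentile(W[q],98,0))
c=d['color'].astype(int).mean(-1)
for v in (222,224): print([(u,int(c[v-1:v+2,u].mean())) for u in range(245,272)])
m=(abs(X-400)<40)&(abs(Y-304)<22)&(Z>60)&(Z<190); print('thick',m.sum(),rect(W[m][:,:2]),W[m].max(0))"
```

```text
t 26.1 pos [508.8 337.  238.3] yaw -16.93 z [ 0.009  0.003 -1.   ] q [ 0.44  0.25  1.42 -0.    1.46  2.31] F [1.6 1.3 4.2] w 0.1 ff 0.0
blade (array([601.9, 292.5]), array([ 8.8, 36.7]), 73.1) 193.65560835056235 [612.90709286 291.92649203 168.30129792]
[615.12393797 292.23537826 144.73011129] [618.36598985 299.19500997 159.16150941]
[613.3360163  292.85168008 177.27528976] [619.21642923 299.6010919  189.57375185]
[(245, 106), (246, 105), (247, 108), (248, 105), (249, 104), (250, 106), (251, 98), (252, 88), (253, 65), (254, 49), (255, 47), (256, 47), (257, 43), (258, 41), (259, 39), (260, 41), (261, 53), (262, 71), (263, 77), (264, 69), (265, 59), (266, 57), (267, 53), (268, 56), (269, 55), (270, 58), (271, 59)]
[(245, 105), (246, 105), (247, 106), (248, 104), (249, 104), (250, 105), (251, 99), (252, 87), (253, 61), (254, 45), (255, 49), (256, 63), (257, 74), (258, 79), (259, 75), (260, 66), (261, 71), (262, 83), (263, 90), (264, 82), (265, 71), (266, 64), (267, 57), (268, 57), (269, 56), (270, 58), (271, 58)]
thick 220 (array([397.2, 304.3]), array([36.3, 12.2]), 8.0) [414.90425051 311.46257483 119.10679355]
```

Request:
arm_command --targets '[{"ax":0,"ay":0,"az":0,"x":-0.01,"y":0,"z":-0.02,"jaw":0},{"ax":0,"ay":0,"az":0,"x":0,"y":0,"z":0,"jaw":0},{"ax":0,"ay":0,"az":0,"x":0,"y":0,"z":0,"jaw":0},{"ax":0,"ay":0,"az":0,"x":0,"y":0,"z":0,"jaw":0}]'

```text
time_s: 26.43
position: [495.7, 338.5, 246.9]
orientation: [0.001, 0.989, -0.147, -0.001]
contact_force: [-0.4, -0.0, -1.0]
width: 0.001
finger_force: 0.0
```

```bash
python3 -c "
from h import *
st();print(hand_in())"
```

```text
t 26.43 pos [495.7 338.5 246.9] yaw -16.94 z [-0.003 -0.002 -1.   ] q [ 0.46  0.23  1.42 -0.    1.49  2.32] F [-0.4 -0.  -1. ] w 0.1 ff 0.0
the job is handed in; nothing more can be done
None
```

The job is handed in at 26.4 s with no verdict returned: the thin blade was pressed onto the stop screw with about 15 N (tail at about z = 23 mm) and stands upright in the slot, the thick blade is still in the stand, and the lever resisted with about 12 N while moving, but it went to about 1.4 rad instead of the expected 1.0–1.2, so the cam's grip is inferred from that force, not measured.

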